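Glazing bench: test rolls flat-up in V-cradles, cup brushed, brush clipped

TASK

Get the glazing bench ready: turn every terracotta test roll in its wooden V-cradle until its white flat faces straight up and is level. Also take the round brush out of the spring clip on its rack, brush out the small white cup with three full up-and-down strokes, right down to its floor and up to the rim, and slide the brush back sideways into the clip until it is fully home, hanging upright by its collar. Leave the cup standing upright and do not disturb the other things on the table.

Things in the scene. Friction and masses are not known exactly. Their poses are not given: they have to be found in the camera images.
- roll_1: terracotta cylinder, 34 mm thick, 128 mm long, 0.15 kg, lying in a V-cradle; None if absent. Origin mid-axis, x along the axis. Round but for one white flat, 34 x 24 mm, 5 mm deep, at x = +6 to +40 mm; body +z is the flat's outward normal and must end straight up. Pinch it across its diameter at x = -40 to 0 mm; lean the tool about the roll's axis to turn it, let go, lean back, regrip. Stays as turned
- roll_2: terracotta cylinder, 34 mm thick, 128 mm long, 0.15 kg, lying in a V-cradle; None if absent. Origin mid-axis, x along the axis. Round but for one white flat, 34 x 24 mm, 5 mm deep, at x = +6 to +40 mm; body +z is the flat's outward normal and must end straight up. Pinch it across its diameter at x = -40 to 0 mm; lean the tool about the roll's axis to turn it, let go, lean back, regrip. Stays as turned
- roll_3: terracotta cylinder, 34 mm thick, 128 mm long, 0.15 kg, lying in a V-cradle; None if absent. Origin mid-axis, x along the axis. Round but for one white flat, 34 x 24 mm, 5 mm deep, at x = +6 to +40 mm; body +z is the flat's outward normal and must end straight up. Pinch it across its diameter at x = -40 to 0 mm; lean the tool about the roll's axis to turn it, let go, lean back, regrip. Stays as turned
- cradle_a_seat (a point): axis of a roll lying in this fixed wooden V-cradle, midway between its two saddles, 75 mm above the table; x along the V. Base 136 x 72 x 10 mm; saddles 12 mm thick at x = -52 and +52 mm, 90 degree V, arms up to 76 mm above the table, 34 mm to each side; open between them down to the base
- cradle_b_seat (a point): axis of a roll lying in this fixed wooden V-cradle, midway between its two saddles, 75 mm above the table; x along the V. Base 136 x 72 x 10 mm; saddles 12 mm thick at x = -52 and +52 mm, 90 degree V, arms up to 76 mm above the table, 34 mm to each side; open between them down to the base
- cradle_c_seat (a point): axis of a roll lying in this fixed wooden V-cradle, midway between its two saddles, 75 mm above the table; x along the V. Base 136 x 72 x 10 mm; saddles 12 mm thick at x = -52 and +52 mm, 90 degree V, arms up to 76 mm above the table, 34 mm to each side; open between them down to the base
- brush: round brush, upright, bristles down, 193 mm long, 0.06 kg, hanging in the clip at the start. Origin at the bristle tip, z up. Dark bristle head 30 mm thick, z = 0 to 60 mm; wooden shank 12 mm thick to z = 122; brass collar 28 mm wide, z = 122 to 128; blue handle 16 mm thick, z = 128 to 178, with a 24 mm ball centred at z = 181
- brush_grip (a point): point on the brush's axis at mid-handle, 154 mm above the bristle tip: where to pinch it from above
- brush_neck (a point): point on the brush's shank, 117 mm above the bristle tip and 5 mm below the collar, that lies at clip_seat when the brush is home
- clip_seat (a point): where the shank's axis lies in the fork when the brush is home; 155 mm above the table, turns with the rack. The slot runs along this frame's x, open towards -x (roughly facing the robot): the brush comes out towards -x, goes in towards +x; its head stops it being lifted out. A plunger in the +y prong at x = -6 mm takes about 5 N to ride over, then holds the shank
- rack: brush rack fixed to the table, same axes as clip_seat; origin under the fork's closed end. Grey base 150 x 90 x 12 mm; steel post 20 mm thick, 163 mm tall at x = +55 mm; aluminium fork plate 10 mm thick, top 160 mm above the table; slot 15 mm wide to x = -28 mm, then a flare to about 39 mm at x = -48 mm. The collar rests on the fork: keep it some mm above while sliding, then let it down
- plunger (a joint): spring plunger of the clip: 0 m fully out, grows as it is pushed back into the prong, at most 0.0065; about 0.001 while the brush is home, 2.5 to 4 mm while the shank rides over it; 900 N/m plus 1 N preload
- cup: small white cup, 68 mm in diameter, 68 mm tall, standing upright, loose, 0.17 kg. Origin at the centre of its underside, z up; inner floor about 8 mm above the underside, inner radius about 20 mm near the floor, 25 mm at the rim
- stamp: bisque clay stamp standing on end, 23 x 23 x 50 mm; origin at centre of its underside. Leave alone
- tumbler: green tumbler, 65 mm in diameter and 84 mm tall; origin at centre of its underside. Leave alone
- blue_jar: blue glaze jar with black lid, 65 mm in diameter and 86 mm tall; origin at centre of its underside. Leave alone
- tile_blue: test tile with a blue end, 56 x 41 x 9 mm, lying flat; origin at centre of its underside. Leave alone
Mind the look-alikes: they are no part of the job. Of the things that look like the brush, the smaller one is meant.

How it is judged:
On the way, in this order (a step that is already met when the one before it is completed fails the run):
1. First stroke down: the bristle tip is inside the upright cup, close above its inner floor (horizontal distance between brush and cup below 0.022 m and angle between brush's own z axis and vertical below 0.35 rad and angle between cup's own z axis and vertical below 0.3 rad and z of brush in the frame of cup below 0.025 m), for 0.1 s.
2. First stroke up: the bristle tip is back up near the rim or above it, over the cup's middle (horizontal distance between brush and cup below 0.022 m and angle between brush's own z axis and vertical below 0.35 rad and angle between cup's own z axis and vertical below 0.3 rad and z of brush in the frame of cup above 0.046 m), for 0.1 s.
3. Second stroke down: the bristle tip is inside the upright cup, close above its inner floor (all of step 1), for 0.1 s.
4. Second stroke up: the bristle tip is back up near the rim or above it, over the cup's middle (all of step 2), for 0.1 s.
5. Third stroke down: the bristle tip is inside the upright cup, close above its inner floor (all of step 3), for 0.1 s.
6. Third stroke up: the bristle tip is back up near the rim or above it, over the cup's middle (all of step 4), for 0.1 s.
At the end, for the whole second after the job is handed in: Each roll lies in a cradle (within 20 mm of a seat point), white flat up within 0.15 rad; brush_neck within 7 mm of clip_seat, brush upright within 0.12 rad; cup upright on the table; all at rest. The tip went 3 times below 25 mm and back above 46 mm over the cup's underside (angle between each of roll_1, roll_2, roll_3's own z axis and vertical below 0.15 rad and (distance between roll_1 and cradle_a_seat below 0.02 m or distance between roll_1 and cradle_b_seat below 0.02 m or distance between roll_1 and cradle_c_seat below 0.02 m) and linear speed of each of roll_1, roll_2, roll_3, brush, cup below 0.02 m/s and (distance between roll_2 and cradle_a_seat below 0.02 m or distance between roll_2 and cradle_b_seat below 0.02 m or distance between roll_2 and cradle_c_seat below 0.02 m) and (distance between roll_3 and cradle_a_seat below 0.02 m or distance between roll_3 and cradle_b_seat below 0.02 m or distance between roll_3 and cradle_c_seat below 0.02 m) and distance between brush_neck and clip_seat below 0.007 m and angle between brush's own z axis and vertical below 0.12 rad and angle between cup's own z axis and vertical below 0.1 rad and height (world z) of cup below 0.01 m); the robot touches nothing.
It fails at once if A bystander (stamp, green tumbler, blue jar, tile) is pushed more than 30 mm or tipped (distance of any of stamp, tumbler, blue_jar, tile_blue from where it was at the start of the episode above 0.03 m or angle between any of stamp, tumbler, blue_jar, tile_blue's own z axis and vertical above 0.5 rad).
Of roll_1, roll_2, roll_3 only 2 to 3 are there at a start; the rules pass over those that are not, and their reading is None.
At some moment in a run one of cup may be knocked a few centimetres aside while the robot is not near it.
Once in a run the grip may slacken for a moment while it holds something.
It also fails if it takes over 210 s, if anything falls off the work surface, if the arm or the gripper's body presses on something with over 40 N, if the wrist force passes 120 N, or if a joint passes its speed limit or range.

ROBOT

A 7-joint arm with a two-finger parallel gripper is mounted at the origin on the work surface; the furniture and walls round the work are solid. World frame = base frame: x ahead of the robot, y to its left, z up, the work surface at z = 0. Lengths are in m, angles in rad, forces in N, time in s.
With the tool pointing down it reaches from about 0.35 to 0.9 m from the base axis. Payload 8.1 kg.
Tool frame: the origin (TCP) lies between the finger pads; the fingertips stand 19 mm ahead of it and the grasp point (between the pads) is the TCP; y points along the fingers, x is the direction in which the jaws open and shut, and the axes are right-handed (so a half turn about y gives the same grasp; the last joint's range is limited). The gripper opens to 92 mm and grips with 3 to 60 N. Pads are 19 mm wide; open, the fingers measure 130 mm over their backs; the gripper's body (75 mm by 190 mm) begins 47 mm behind the grasp point.
Start: joints at [-1.223, 0.434, 0.025, 1.573, -0.012, 1.134, -0.075], TCP at [0.272, 0.563, 0.246] pointing down, gripper open.
Joint ranges: [-2.62, 2.62], [-0.44, 2.09], [-1.27, 1.32], [0.08, 2.57], [-1.32, 4.46], [0.12, 2], [-2.74, 2.74]. Speed limits (rad/s): [2.22, 2.22, 3.01, 3.01, 3.14, 3.14, 3.14].

INTERFACE

Orientations are given as a rotation vector (axis times angle).
In Python, from cell import arm gives the robot as it stands.
- The arm moves only by the tool move_arm, never from a script. Its argument "series" is a list of rows, each an object of numbers: "x", "y", "z": the shift along the tool's x, y, z in cm; "rx", "ry", "rz": the turn, a rotation vector about the tool's x, y, z in rad. In form: [{"x": .., "y": .., "z": .., "rx": .., "ry": .., "rz": ..}, ...]. A call has 1 to 12 rows; each row shifts and turns the pose as measured when the row begins, along the tool's axes as they then stand; what a row does not reach is not made up. A row lasts 1/8 s, in which the tool goes at most 62.5 mm and 10.7 degrees, less where a joint would pass 70% of its speed; a pose out of reach is approached as far as the arm can. A call is refused whole if a number of a shift passes 6.25 or a number of a turn 0.188, either way. A call with a gripper value outside its range is refused whole. "jaw" is the finger opening in cm, from 0 to 9.18, set as the call begins (left out, the last holds). The fingers move at their own pace and stop on an object; "newtons" is the grip in N (left out, the last holds). Time passes only in rows, so rows that do not move let the fingers close. It gives the time, the measured TCP pose, the force and the opening at its end, in the units of the state.
- arm.observe(): the state, without advancing time (a new reading comes with each control period).
- arm.get_image(name): name is "side" or "top"; returns the picture (420x560x3 uint8, blue, green, red); there is no depth.
- arm.camera_params(name): a dict with "K" (3x3 intrinsics, pixels), "R" (3x3) and "t" (3): a world point X has camera coordinates R X + t. Camera axes: x right, y down, z forward; pixel columns grow to the right and rows downward; lengths in m; the calibration is good to about 2 mm. A picture is of the moment at which its call begins. camera_params takes no time and is no camera call.
- arm.sign_off(): hands the job in, once; it reports no verdict.
The state is a dict: "clock": time; "joints": joint angles; "dq": joint speeds; "joint_efforts": joint torques, N m; "position": TCP position; "ee_rot": TCP orientation; "force": force on the tool from outside, world axes, zero at the start; "ft_torque": the same for the moment, N m; "width": opening from 0.0 (shut) to 1.0 (fully open).
Only numpy, scipy, OpenCV 4.12 (cv2) and the standard library are available. Lean on these libraries where they do the work, as an engineer would, in place of code of your own. Each camera call takes 0.05 s, during which the arm holds its last target.

## Working session

There is one attempt and no reset: what is moved stays moved. The work goes in short steps, Python scripts to look and compute and a tool call to move; the robot and the scene stay as the last step left them, time stands still between calls to the robot, and variables do not carry over. Pictures are saved under pics/ and viewed, and the job is handed in when it is done.

Besides the shell and the picture viewer there is one more tool, called after ">>>" as a command line: name --argument value ..., lists and objects as JSON in quotes. move_arm: Moves the arm, as the interface text tells. Its arguments: {"type":"object","properties":{"series":{"type":"array","items":{"type":"object","properties":{"x":{"type":"number"},"y":{"type":"number"},"z":{"type":"number"},"rx":{"type":"number"},"ry":{"type":"number"},"rz":{"type":"number"}}}},"jaw":{"type":"number"},"newtons":{"type":"number"}},"required":["series"]}

```bash
ls; mkdir -p pics; python3 - <<'E'
from cell import arm
import cv2
s=arm.observe(); print({k:s[k] for k in('clock','position','ee_rot','width','force')})
for n in('side','top'):
    cv2.imwrite(f'pics/{n}0.png',arm.get_image(n)); p=arm.camera_params(n); print(n,p)
E
```

```text
pics
{'clock': 0.0, 'position': array([0.2721344 , 0.56212449, 0.24493707]), 'ee_rot': array([-1.3903336 , -0.87015599,  0.87219142]), 'width': 1.0008552358052447, 'force': array([-0.03941556,  0.23740703,  0.02907591])}
side {'K': array([[534.41422074,   0.        , 277.90694865],
       [  0.        , 534.41422074, 204.6982263 ],
       [  0.        ,   0.        ,   1.        ]]), 'R': array([[ 0.99543321, -0.09532825, -0.00502478],
       [-0.05245639, -0.50226281, -0.86312247],
       [ 0.07975619,  0.85944435, -0.50496966]]), 't': array([-0.56203707,  0.15864937,  1.38977914])}
top {'K': array([[508.95926029,   0.        , 278.0132512 ],
       [  0.        , 508.95926029, 207.20932395],
       [  0.        ,   0.        ,   1.        ]]), 'R': array([[-0.02723806, -0.99936963,  0.02276924],
       [-0.99771271,  0.0257691 , -0.06249237],
       [ 0.06186623, -0.02441933, -0.99778568]]), 't': array([-0.00914291,  0.57281558,  1.52247099])}
```

View pics/side0.png

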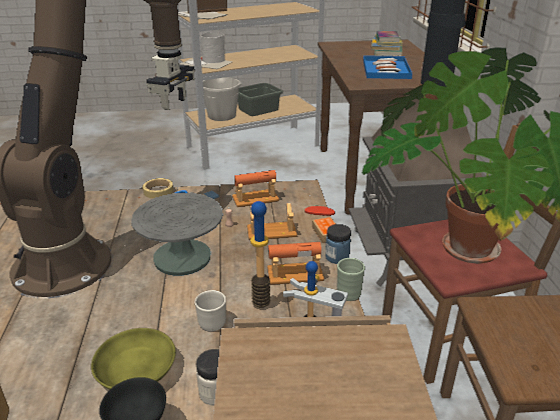

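View pics/top0.png

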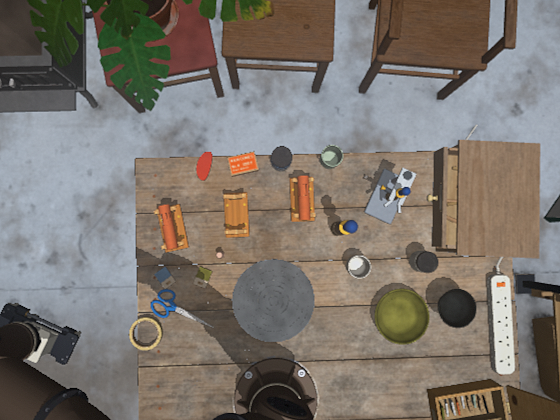

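The top view shows the left cradle with a roll at about (172,227), an empty cradle at (236,214) and another roll at (302,198). The rack with the brush is at (400,190), the cup at (358,265), and the look-alike brush at (346,228). I'll zoom in.

```bash
cat > h.py <<'E'
import numpy as np, cv2
from cell import arm
from scipy.spatial.transform import Rotation as Rn
def P(n): 
    p=arm.camera_params(n); return p['K'],p['R'],p['t']
def back(n,u,v,z):
    K,R,t=P(n); d=R.T@np.linalg.inv(K)@[u,v,1]; c=-R.T@t
    return c+d*(z-c[2])/d[2]
def proj(n,X):
    K,R,t=P(n); q=K@(R@np.array(X)+t); return q[:2]/q[2]
def tri(uvs):
    A=[];b=[]
    for n,(u,v) in uvs.items():
        K,R,t=P(n); d=R.T@np.linalg.inv(K)@[u,v,1]; d/=np.linalg.norm(d); c=-R.T@t
        M=np.eye(3)-np.outer(d,d); A.append(M); b.append(M@c)
    return np.linalg.solve(sum(A),sum(b))
def crop(img,x0,y0,w,h,s,fn):
    cv2.imwrite(fn,cv2.resize(img[y0:y0+h,x0:x0+w],None,fx=s,fy=s,interpolation=cv2.INTER_CUBIC))
E
python3 - <<'E'
from h import *
t=cv2.imread('pics/top0.png'); s=cv2.imread('pics/side0.png')
crop(t,150,140,180,130,4.4,'pics/t_a.png'); crop(t,320,140,120,150,4,'pics/t_b.png')
crop(s,180,160,190,160,4,'pics/s_a.png')
crop(s,190,250,190,160,4,'pics/s_b.png')
E
```

```text
(no output)
```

View pics/t_a.png

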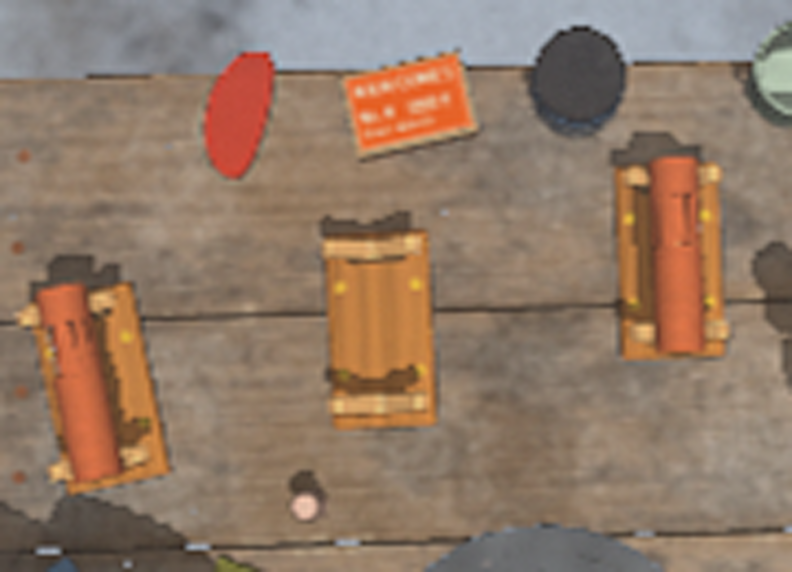

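View pics/t_b.png

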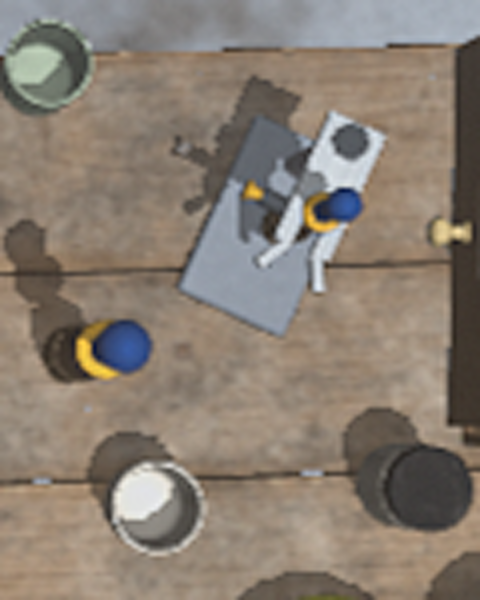

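View pics/s_a.png

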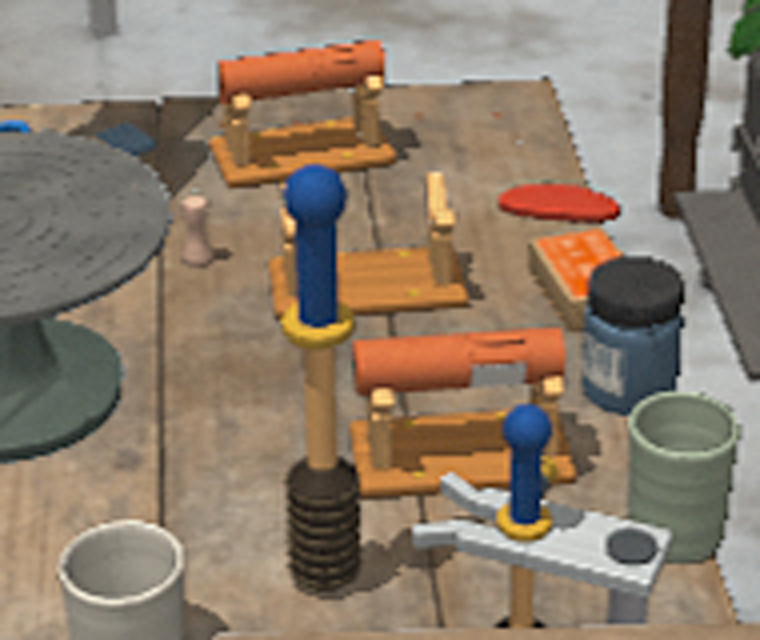

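View pics/s_b.png

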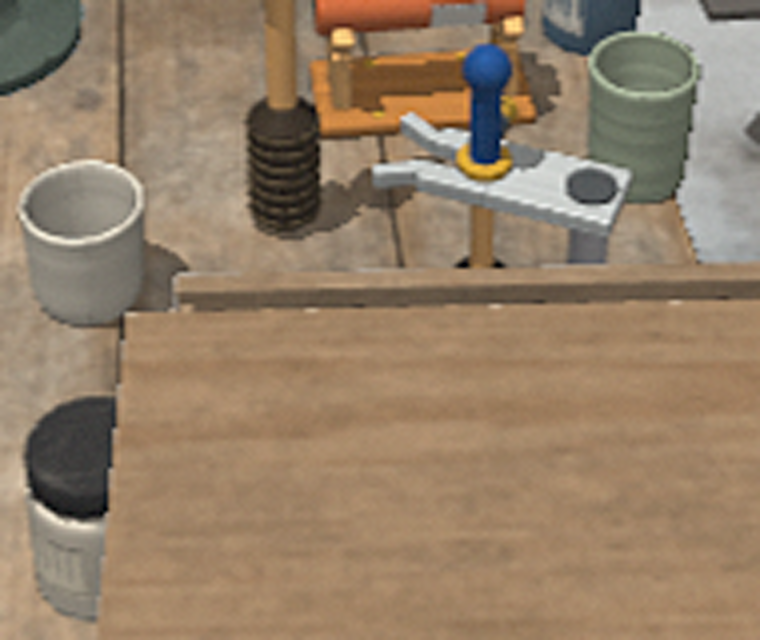

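```bash
python3 - <<'E'
from h import *
np.set_printoptions(precision=4,suppress=True)
T=lambda u,v:(150+u/4.4,140+v/4.4); B=lambda u,v:(320+u/4,140+v/4); S=lambda u,v:(180+u/4,160+v/4)
for nm,a,b in(('L',(62,287),(95,478)),('R',(675,160),(682,350))):
    p=back('top',*T(*a),.075);q=back('top',*T(*b),.075); print(nm,p,q,(p+q)/2,np.linalg.norm(p-q),np.degrees(np.arctan2(p[1]-q[1],p[0]-q[0])))
print('cup',back('top',*B(157,507),.068), 'side',back('side',*S(122,562),.068))
print('ball',back('top',*B(343,205),.219),tri({'top':B(343,205),'side':S(526,427)}))
print('collar',back('top',*B(325,210),.163),tri({'top':B(322,210),'side':S(524,520)}))
print('post',back('top',*B(350,140),.163),tri({'top':B(350,140),'side':S(632,546)}))
print('tips',back('top',*B(265,262),.16),back('top',*B(318,288),.16))
print('base',[back('top',*B(*p),.012) for p in((262,115),(180,287),(283,335))])
print('big ball',tri({'top':B(123,347),'side':S(317,196)}))
print('empty', [back('top',*T(*p),.01) for p in((330,427),(436,425),(428,232))])
print('stamp',back('top',*T(305,508),.05),'tumbler',back('top',*B(48,65),.084),'jar',back('top',*T(577,80),.086))
print('greyjar',back('top',*B(427,487),.086))
for n in('side','top'):
    K,R,t=P(n);print(n,'cam',-R.T@t)
print(Rn.from_rotvec(arm.observe()['ee_rot']).as_matrix())
E
```

```text
L [0.5831 0.3073 0.075 ] [0.457  0.2874 0.075 ] [0.5201 0.2974 0.075 ] 0.1276647556472701 8.949867490883399
R [ 0.6574 -0.0998  0.075 ] [ 0.5308 -0.1006  0.075 ] [ 0.5941 -0.1002  0.075 ] 0.12660311871084576 0.36099722795932854
cup [ 0.3892 -0.2554  0.068 ] side [ 0.3926 -0.2579  0.068 ]
ball [ 0.5935 -0.3592  0.219 ] [ 0.5945 -0.3592  0.2197]
collar [ 0.5953 -0.3622  0.163 ] [ 0.5956 -0.36    0.1637]
post [ 0.6434 -0.3817  0.163 ] [ 0.6444 -0.3822  0.1617]
tips [ 0.5606 -0.3198  0.16  ] [ 0.5417 -0.3559  0.16  ]
base [array([ 0.6824, -0.3574,  0.012 ]), array([ 0.552 , -0.2893,  0.012 ]), array([ 0.5134, -0.3667,  0.012 ])]
big ball [ 0.5048 -0.2027  0.2605]
empty [array([0.4866, 0.1382, 0.01  ]), array([0.486 , 0.0655, 0.01  ]), array([0.6194, 0.0678, 0.01  ])]
stamp [0.4328 0.1528 0.05  ] tumbler [ 0.7134 -0.1845  0.084 ] jar [ 0.7109 -0.0357  0.086 ]
greyjar [ 0.399  -0.4486  0.086 ]
side cam [ 0.4569 -1.1683  0.8359]
top cam [0.4771 0.0133 1.5551]
[[ 0.4358 -0.0005 -0.9   ]
 [ 0.9    -0.0013  0.4358]
 [-0.0014 -1.     -0.0001]]
```

```bash
python3 - <<'E'
from h import *
t=cv2.imread('pics/top0.png'); s=cv2.imread('pics/side0.png')
a=[t[200:256,154:196],t[170:226,282:324],s[165:207,230:286],s[235:285,264:330]]
f=[cv2.resize(i,(390,290) if i.shape[1]>=i.shape[0] else (290,390),interpolation=cv2.INTER_NEAREST) for i in a]
cv2.imwrite('pics/z1.png',np.hstack(f[:2])); cv2.imwrite('pics/z2.png',np.hstack(f[2:]))
E
```

```text
(no output)
```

View pics/z1.png

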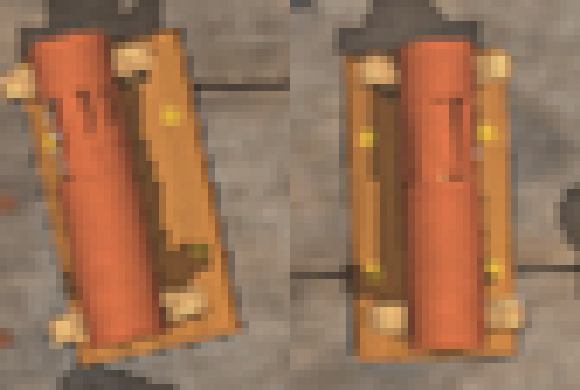

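View pics/z2.png

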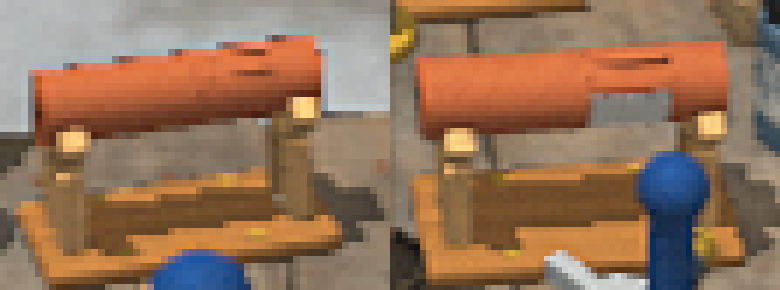

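```bash
python3 - <<'E'
from h import *
np.set_printoptions(precision=1,suppress=True)
def pts(c,yaw,phi,cam):
    # phi: normal angle from up, positive toward +left (rotation about roll x): normal=(0,-sin,cos) for +phi about x
    Rz=Rn.from_euler('z',yaw).as_matrix()@Rn.from_euler('x',phi).as_matrix()
    o=[]
    for x in(.006,.040):
        for y in(.012,-.012): o.append(proj(cam,c+Rz@[x,y,.012]))
    return np.array(o)
cR=np.array([.594,-.1002,.075]); cL=np.array([.5201,.2974,.075])
K,R,t=P('side')
for phi in range(60,140,10): print(phi,pts(cR,.006,np.radians(phi),'side').tolist() and pts(cR,.006,np.radians(phi),'side').ravel())
print('silR', [proj('side',cR+Rn.from_euler('x',a,degrees=True).apply([.02,0,.017]))for a in(-35,145)])
for phi in range(-150,-60,10): print(phi,pts(cL,np.radians(8.95),np.radians(phi),'top').ravel())
E
```

```text
60 [296.3 246.1 296.8 255.9 310.1 245.2 310.6 255. ]
70 [296.4 247.1 296.8 256.6 310.3 246.2 310.5 255.7]
80 [296.6 248.2 296.7 257.1 310.4 247.3 310.4 256.2]
90 [296.7 249.4 296.5 257.4 310.5 248.5 310.3 256.5]
100 [296.8 250.6 296.4 257.5 310.6 249.7 310.1 256.6]
110 [296.8 251.8 296.3 257.4 310.7 250.9 309.9 256.5]
120 [296.9 253.  296.1 257.  310.7 252.1 309.8 256.2]
130 [296.9 254.1 296.  256.5 310.7 253.2 309.6 255.6]
silR [array([301.2, 243.3]), array([302. , 257.2])]
-150 [170.  224.7 162.2 225.9 168.1 213.3 160.2 214.4]
-140 [169.1 224.9 161.8 225.9 167.1 213.5 159.8 214.4]
-130 [168.1 225.1 161.6 225.9 166.1 213.7 159.6 214.3]
-120 [167.1 225.3 161.5 225.8 165.1 213.8 159.6 214.2]
-110 [166.1 225.4 161.7 225.7 164.1 214.  159.7 214.1]
-100 [165.1 225.6 162.  225.6 163.1 214.1 160.  214. ]
-90 [164.2 225.7 162.5 225.5 162.2 214.2 160.5 213.8]
-80 [163.4 225.8 163.2 225.3 161.4 214.3 161.2 213.7]
-70 [162.7 225.9 163.9 225.1 160.7 214.4 161.9 213.5]
```

```bash
cat >> h.py <<'E'
def cur():
    s=arm.observe(); return np.array(s['position']),Rn.from_rotvec(s['ee_rot'])
def toolR(jaw_ang,axis_ang=0,lean=0):
    # jaw direction angle (deg) in world xy, tool down, then lean (deg) about horizontal axis at axis_ang (deg)
    j=np.radians(jaw_ang); x=np.array([np.cos(j),np.sin(j),0]); y=np.array([0,0,-1.]); z=np.cross(x,y)
    a=np.radians(axis_ang)
    return Rn.from_rotvec(np.radians(lean)*np.array([np.cos(a),np.sin(a),0]))*Rn.from_matrix(np.c_[x,y,z])
def plan(pos,R,start=None,vmax=4.0,wmax=.15):
    p,q=start or cur(); pos=np.array(pos); rv=(R*q.inv()).as_rotvec()
    n=int(max(1,np.ceil(np.linalg.norm(pos-p)/vmax*100),np.ceil(np.linalg.norm(rv)/wmax)))
    rows=[]
    for i in range(n):
        qi=Rn.from_rotvec(rv*i/n)*q
        d=qi.inv().apply((pos-p)/n)*100; w=qi.inv().apply(rv/n)
        rows.append(dict(zip(('x','y','z','rx','ry','rz'),[*np.round(d,2),*np.round(w,3)])))
    print(n,'rows');
    import json
    i=0
    while i<n:
        j=i
        while j+1<n and rows[j+1]==rows[i]: j+=1
        print(f'{j-i+1} x',json.dumps({k:float(v) for k,v in rows[i].items() if v})); i=j+1
    return pos,R
def err(pos,R):
    p,q=cur(); print('err world mm',np.round((np.array(pos)-p)*1000,1),'tool cm',np.round(q.inv().apply(np.array(pos)-p)*100,2),'rot tool',np.round((q.inv()*R).as_rotvec(),3))
E
python3 - <<'E'
from h import *
R0=toolR(99,9,0);R1=toolR(99,9,-40)
c=np.array([.5053,.295,.075])
up=-R1.apply([0,1,0])
pre=c+up*.11; print(pre)
a=plan([.40,.45,.25],R0); print(); b=plan(pre,R1,a); print(); plan(c,R1,b)
E
```

```text
[0.49423905 0.36483612 0.15926489]
5 rows
1 x {"x": -0.9, "y": -0.1, "z": -3.28, "ry": -0.122}
1 x {"x": -1.3, "y": -0.1, "z": -3.14, "ry": -0.122}
1 x {"x": -1.67, "y": -0.1, "z": -2.96, "ry": -0.122}
1 x {"x": -2.01, "y": -0.1, "z": -2.74, "ry": -0.122}
1 x {"x": -2.33, "y": -0.1, "z": -2.48, "ry": -0.122}

5 rows
1 x {"x": -1.98, "y": 1.81, "z": -1.6, "rz": 0.14}
1 x {"x": -1.71, "y": 2.07, "z": -1.6, "rz": 0.14}
1 x {"x": -1.4, "y": 2.29, "z": -1.6, "rz": 0.14}
1 x {"x": -1.07, "y": 2.46, "z": -1.6, "rz": 0.14}
1 x {"x": -0.72, "y": 2.59, "z": -1.6, "rz": 0.14}

3 rows
3 x {"y": 3.67}
```

>>> move_arm --series '[{"x":-0.9,"y":-0.1,"z":-3.28,"ry":-0.122},{"x":-1.3,"y":-0.1,"z":-3.14,"ry":-0.122},{"x":-1.67,"y":-0.1,"z":-2.96,"ry":-0.122},{"x":-2.0,"y":-0.1,"z":-2.74,"ry":-0.122},{"x":-2.33,"y":-0.1,"z":-2.48,"ry":-0.122},{"x":-1.98,"y":1.81,"z":-1.6,"rz":0.14},{"x":-1.71,"y":2.07,"z":-1.6,"rz":0.14},{"x":-1.4,"y":2.29,"z":-1.6,"rz":0.14},{"x":-1.07,"y":2.46,"z":-1.6,"rz":0.14},{"x":-0.72,"y":2.59,"z":-1.6,"rz":0.14}]' --jaw 6.5 --newtons 15

```text
invalid input
```

```bash
python3 - <<'E'
from h import *
R1=toolR(99,9,-40);c=np.array([.5053,.295,.075]);err(c-R1.apply([0,.11,0]),R1)
plan(c,R1)
print(arm.observe()['joints'],arm.observe()['clock'])
E
```

```text
err world mm [ 222.1 -197.3  -85.7] tool cm [ -8.07   8.59 -28.58] rot tool [-0.212 -0.583  0.675]
10 rows
1 x {"x": -1.39, "y": 1.7, "z": -3.26, "rx": -0.021, "ry": -0.058, "rz": 0.067}
1 x {"x": -1.45, "y": 1.87, "z": -3.14, "rx": -0.021, "ry": -0.058, "rz": 0.067}
1 x {"x": -1.5, "y": 2.03, "z": -3.01, "rx": -0.021, "ry": -0.058, "rz": 0.067}
1 x {"x": -1.53, "y": 2.2, "z": -2.88, "rx": -0.021, "ry": -0.058, "rz": 0.067}
1 x {"x": -1.54, "y": 2.36, "z": -2.74, "rx": -0.021, "ry": -0.058, "rz": 0.067}
1 x {"x": -1.53, "y": 2.52, "z": -2.6, "rx": -0.021, "ry": -0.058, "rz": 0.067}
1 x {"x": -1.5, "y": 2.68, "z": -2.46, "rx": -0.021, "ry": -0.058, "rz": 0.067}
1 x {"x": -1.46, "y": 2.83, "z": -2.31, "rx": -0.021, "ry": -0.058, "rz": 0.067}
1 x {"x": -1.39, "y": 2.97, "z": -2.17, "rx": -0.021, "ry": -0.058, "rz": 0.067}
1 x {"x": -1.31, "y": 3.11, "z": -2.03, "rx": -0.021, "ry": -0.058, "rz": 0.067}
[-1.22257495  0.43514485  0.0249876   1.57404434 -0.01159635  1.13397291
 -0.07513704] 0.1
```

>>> move_arm --series '[{"x":-0.9,"y":-0.1,"z":-3.28,"rx":0,"ry":-0.122,"rz":0},{"x":-1.3,"y":-0.1,"z":-3.14,"rx":0,"ry":-0.122,"rz":0},{"x":-1.67,"y":-0.1,"z":-2.96,"rx":0,"ry":-0.122,"rz":0},{"x":-2.0,"y":-0.1,"z":-2.74,"rx":0,"ry":-0.122,"rz":0},{"x":-2.33,"y":-0.1,"z":-2.48,"rx":0,"ry":-0.122,"rz":0},{"x":-1.98,"y":1.81,"z":-1.6,"rx":0,"ry":0,"rz":0.14},{"x":-1.71,"y":2.07,"z":-1.6,"rx":0,"ry":0,"rz":0.14},{"x":-1.4,"y":2.29,"z":-1.6,"rx":0,"ry":0,"rz":0.14},{"x":-1.07,"y":2.46,"z":-1.6,"rx":0,"ry":0,"rz":0.14},{"x":-0.72,"y":2.59,"z":-1.6,"rx":0,"ry":0,"rz":0.14}]' --jaw 6.5 --newtons 15

```text
clock: 1.35
position: [0.5045, 0.3593, 0.1588]
ee_rot: [-1.693, -0.955, 1.834]
force: [0.2, -0.2, -0.8]
width: 0.708
```

```bash
sed -i 's/ if v})/})/' h.py; python3 - <<'E'
from h import *
R1=toolR(99,9,-40);c=np.array([.5053,.295,.075]);err(c-R1.apply([0,.11,0]),R1)
plan(c,R1)
print(arm.observe()['joints'],arm.observe()['clock'])
E
```

```text
err world mm [-10.3   5.6   0.5] tool cm [ 0.52 -0.52  0.92] rot tool [ 0.014  0.016 -0.024]
3 rows
1 x {"x": 0.26, "y": 3.49, "z": 0.36, "rx": 0.005, "ry": 0.005, "rz": -0.008}
1 x {"x": 0.23, "y": 3.49, "z": 0.34, "rx": 0.005, "ry": 0.005, "rz": -0.008}
1 x {"x": 0.2, "y": 3.5, "z": 0.33, "rx": 0.005, "ry": 0.005, "rz": -0.008}
[-1.04233932  0.78780784  0.11996081  1.39768964  0.41846136  1.49884303
  0.66635424] 1.35
```

>>> move_arm --series '[{"x":0.52,"y":-0.5,"z":0.92,"rx":0.014,"ry":0.016,"rz":-0.024},{"x":0,"y":2.0,"z":0,"rx":0,"ry":0,"rz":0},{"x":0,"y":2.0,"z":0,"rx":0,"ry":0,"rz":0},{"x":0,"y":2.0,"z":0,"rx":0,"ry":0,"rz":0},{"x":0,"y":2.0,"z":0,"rx":0,"ry":0,"rz":0}]'

```text
clock: 1.98
position: [0.4993, 0.3171, 0.0954]
ee_rot: [-1.67, -0.955, 1.798]
force: [0.3, 0.3, -0.3]
width: 0.708
```

```bash
python3 - <<'E'
from h import *
R1=toolR(99,9,-40);c=np.array([.5053,.295,.075]);err(c,R1)
t=arm.get_image('top');s=arm.get_image('side')
cv2.imwrite('pics/g1.png',np.hstack([cv2.resize(t[150:270,130:250],(390,390)),cv2.resize(s[140:220,215:295],(390,390))]))
E
```

```text
err world mm [  6.  -22.1 -20.4] tool cm [-0.46  3.03 -0.25] rot tool [-0.001 -0.001  0.01 ]
```

View pics/g1.png

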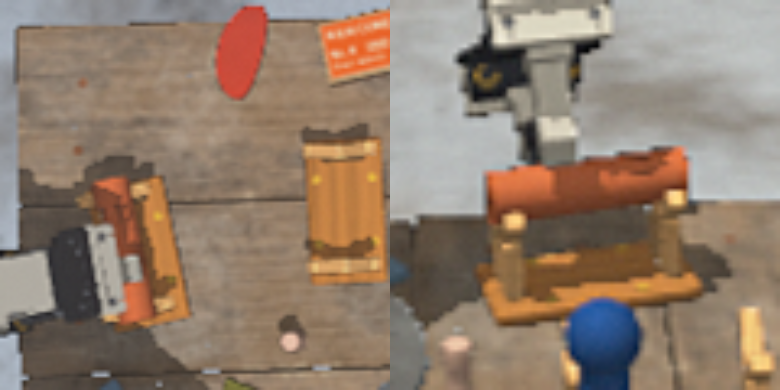

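>>> move_arm --series '[{"x":-0.46,"y":0,"z":-0.25,"rx":0,"ry":0,"rz":0.01},{"x":0,"y":1.5,"z":0,"rx":0,"ry":0,"rz":0},{"x":0,"y":1.5,"z":0,"rx":0,"ry":0,"rz":0}]'

```text
clock: 2.45
position: [0.5059, 0.2955, 0.0768]
ee_rot: [-1.677, -0.951, 1.801]
force: [0.0, -0.1, -0.5]
width: 0.711
```

```bash
python3 - <<'E'
from h import *
R1=toolR(99,9,-40);c=np.array([.5053,.295,.075]);err(c,R1)
E
```

```text
err world mm [-0.6 -0.5 -1.8] tool cm [0.08 0.16 0.06] rot tool [ 0.001 -0.003  0.004]
```

Close on the roll, then turn it by leaning +80° about the roll axis (TCP stays on the axis).

>>> move_arm --series '[{"x":0.08,"y":0.16,"z":0,"rx":0,"ry":0,"rz":0},{"x":0,"y":0,"z":0,"rx":0,"ry":0,"rz":0},{"x":0,"y":0,"z":0,"rx":0,"ry":0,"rz":0},{"x":0,"y":0,"z":0,"rx":0,"ry":0,"rz":0},{"x":0,"y":0,"z":0,"rx":0,"ry":0,"rz":0},{"x":0,"y":0,"z":0,"rx":0,"ry":0,"rz":0}]' --jaw 2.8 --newtons 15

```text
clock: 3.2
position: [0.5056, 0.2941, 0.0741]
ee_rot: [-1.677, -0.949, 1.802]
force: [0.7, -1.2, -0.6]
width: 0.369
```

```bash
python3 - <<'E'
from h import *
p,q=cur(); R1=toolR(99,9,-40);err(p,R1)
plan(p,toolR(99,9,20),wmax=.1)
E
```

```text
err world mm [0. 0. 0.] tool cm [0. 0. 0.] rot tool [-0.001 -0.002  0.002]
11 rows
11 x {"x": 0.0, "y": 0.0, "z": 0.0, "rx": 0.0, "ry": -0.0, "rz": -0.095}
```

>>> move_arm --series '[{"x":0,"y":0,"z":0,"rx":0,"ry":0,"rz":-0.1},{"x":0,"y":0,"z":0,"rx":0,"ry":0,"rz":-0.1},{"x":0,"y":0,"z":0,"rx":0,"ry":0,"rz":-0.1},{"x":0,"y":0,"z":0,"rx":0,"ry":0,"rz":-0.1},{"x":0,"y":0,"z":0,"rx":0,"ry":0,"rz":-0.1},{"x":0,"y":0,"z":0,"rx":0,"ry":0,"rz":-0.1}]'

```text
clock: 3.95
position: [0.5057, 0.2947, 0.0753]
ee_rot: [-1.199, -1.292, 1.383]
force: [-1.0, -0.6, -2.6]
width: 0.368
```

```bash
python3 - <<'E'
from h import *
c=np.array([.5056,.2941,.0741]);err(c,toolR(99,9,20))
E
```

```text
err world mm [-0.1 -0.6 -1.2] tool cm [-0.05  0.12  0.02] rot tool [ 0.003  0.001 -0.432]
```

>>> move_arm --series '[{"x":-0.03,"y":0.08,"z":0,"rx":0,"ry":0,"rz":-0.1},{"x":0,"y":0,"z":0,"rx":0,"ry":0,"rz":-0.1},{"x":0,"y":0,"z":0,"rx":0,"ry":0,"rz":-0.1},{"x":0,"y":0,"z":0,"rx":0,"ry":0,"rz":-0.1},{"x":0,"y":0,"z":0,"rx":0,"ry":0,"rz":-0.1},{"x":0,"y":0,"z":0,"rx":0,"ry":0,"rz":-0.1},{"x":0,"y":0,"z":0,"rx":0,"ry":0,"rz":-0.1}]'

```text
clock: 4.82
position: [0.5072, 0.2933, 0.0773]
ee_rot: [-0.624, -1.524, 0.845]
force: [-0.6, 0.7, -3.2]
width: 0.365
```

```bash
python3 - <<'E'
from h import *
c=np.array([.5056,.2941,.0741]);err(c,toolR(99,9,40)); print(arm.observe()['joints'])
t=arm.get_image('top');s=arm.get_image('side')
cv2.imwrite('pics/g2.png',np.hstack([cv2.resize(t[180:260,145:225],(390,390)),cv2.resize(s[140:220,215:295],(390,390))]))
E
```

```text
err world mm [-1.6  0.8 -3.2] tool cm [-0.1   0.32  0.15] rot tool [ 0.008  0.006 -0.061]
[ 0.2499175   0.74265198 -0.7297468   1.94290668 -0.33224414  0.50834508
  1.70913729]
```

View pics/g2.png

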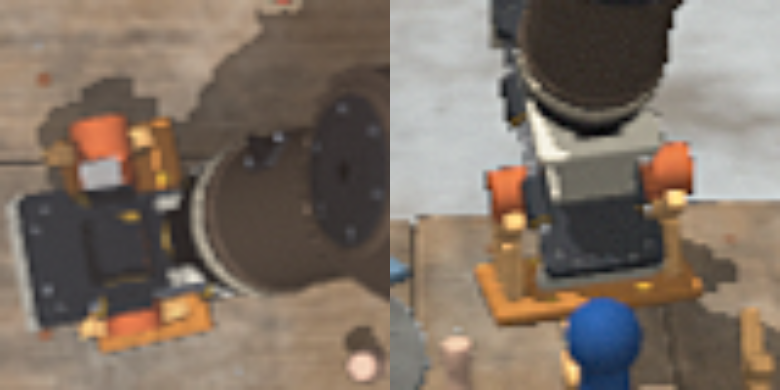

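>>> move_arm --series '[{"x":0,"y":0,"z":0,"rx":0,"ry":0,"rz":0},{"x":0,"y":0,"z":0,"rx":0,"ry":0,"rz":0},{"x":0,"y":0,"z":0,"rx":0,"ry":0,"rz":0},{"x":0,"y":-1.5,"z":0,"rx":0,"ry":0,"rz":0},{"x":0,"y":-3,"z":0,"rx":0,"ry":0,"rz":0},{"x":0,"y":-4,"z":0,"rx":0,"ry":0,"rz":0},{"x":0,"y":-4,"z":0,"rx":0,"ry":0,"rz":0},{"x":0,"y":-4,"z":3,"rx":0,"ry":0,"rz":0}]' --jaw 6.5

```text
clock: 5.92
position: [0.4922, 0.1881, 0.2148]
ee_rot: [-0.623, -1.521, 0.847]
force: [0.1, 0.2, 0.1]
width: 0.708
```

```bash
python3 - <<'E'
from h import *
p,q=cur(); print(p)
t=arm.get_image('top');s=arm.get_image('side')
cv2.imwrite('pics/t3.png',t);cv2.imwrite('pics/s3.png',s)
cv2.imwrite('pics/g3.png',np.hstack([cv2.resize(t[190:250,145:205],(390,390),interpolation=cv2.INTER_NEAREST),cv2.resize(s[155:215,225:285],(390,390),interpolation=cv2.INTER_NEAREST)]))
E
```

```text
[0.49217842 0.18807768 0.21482777]
```

View pics/g3.png

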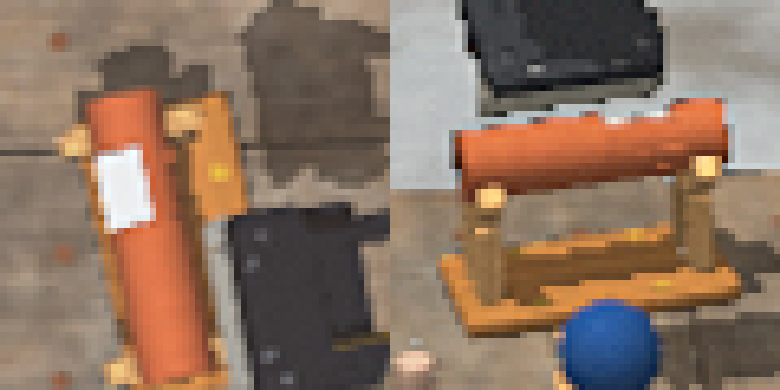

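```bash
cat > flat.py <<'E'
from h import *
from scipy.optimize import minimize
def render(c,yaw,phi,cam,x0,y0,w,h,ss=8):
    # returns class coverage maps: roll, flat (supersampled); flat painted over roll hull
    K,R,t=P(cam); M=Rn.from_euler('z',yaw).as_matrix()@Rn.from_euler('x',phi).as_matrix()
    def pj(p): 
        q=(K@((R@(c[:,None]+M@np.array(p).T))+t[:,None])); return ((q[:2]/q[2]).T-[x0,y0]+.5)*ss*16
    a=np.linspace(0,2*np.pi,73)
    roll=np.vstack([np.c_[np.full(73,x),.017*np.sin(a),.017*np.cos(a)] for x in(-.064,.064)])
    hull=cv2.convexHull(pj(roll).astype(np.int32))
    m=np.zeros((h*ss,w*ss),np.uint8); cv2.fillConvexPoly(m,hull,1,shift=4)
    f=np.zeros_like(m); fl=pj([[.006,.012,.012],[.006,-.012,.012],[.04,-.012,.012],[.04,.012,.012]])
    cam_c=-R.T@t; nrm=M@[0,0,1]
    if nrm@(cam_c-c)>0.012*1: cv2.fillConvexPoly(f,cv2.convexHull(fl.astype(np.int32)),1,shift=4)
    av=lambda z:z.reshape(h,ss,w,ss).mean((1,3))
    return av(m.astype(float)),av(f.astype(float))
def measure(img,c,yaw,phi0,cam='top',cut=None):
    u,v=proj(cam,c); x0,y0,w,h=int(u)-26,int(v)-26,52,52
    I=img[y0:y0+h,x0:x0+w].astype(float)
    B,G,Rr=I[...,0],I[...,1],I[...,2]
    red=np.clip((Rr-G-40)/60,0,1)      # roll-ness terracotta
    import itertools
    def cost(p):
        cc=c+np.array([p[0],p[1],0])/1000
        m,f=render(cc,yaw+p[3]/100,np.radians(p[2]),cam,x0,y0,w,h)
        near=cv2.dilate((f>0).astype(np.uint8),np.ones((3,3)))>0
        wf=np.clip((B-80)/(whiteB-80),0,1)
        e=((wf-f)**2)[near&(m>.9)].sum()
        # terracotta region
        rr=np.clip((Rr-G-30)/90,0,1); tgt=m*(1-f)
        band=(cv2.dilate((m>0).astype(np.uint8),np.ones((5,5)))>0)
        if cut is not None: band&=cut(np.arange(y0,y0+h)[:,None],np.arange(x0,x0+w)[None])
        return e+((G-(110*0+Gt))*0).sum()+ ((lab-tgt)**2)[band].sum()
    hue=cv2.cvtColor(img[y0:y0+h,x0:x0+w],cv2.COLOR_BGR2LAB).astype(float)
    ref=np.array([130,175,165.])
    a=hue[...,1]; lab=np.clip((a-143)/(172-143),0,1); Gt=0
    whiteB=np.percentile(B[20:32,:],97)
    best=None
    for ph in np.arange(phi0-30,phi0+31,6):
        r=minimize(cost,[0,0,ph,0],method='Nelder-Mead',options=dict(initial_simplex=np.array([[0,0,ph,0],[2,0,ph,0],[0,2,ph,0],[0,0,ph+6,0],[0,0,ph,2]]),maxiter=150))
        if best is None or r.fun<best.fun: best=r
    return best.x,best.fun,lab
E
python3 - <<'E'
from flat import *
t=cv2.imread('pics/t3.png')
lab=cv2.cvtColor(t,cv2.COLOR_BGR2LAB)
for r in (205,212,217,222,228,240): print(r,'a',lab[r,156:184,1].tolist());print('   B',t[r,156:184,0].tolist())
E
```

```text
205 a [133, 132, 139, 150, 158, 166, 168, 167, 167, 166, 163, 159, 154, 144, 133, 133, 137, 139, 141, 142, 149, 151, 151, 145, 132, 131, 132, 132]
   B [103, 72, 71, 72, 75, 78, 79, 79, 77, 77, 72, 65, 57, 58, 59, 52, 55, 60, 62, 59, 67, 75, 74, 56, 87, 115, 109, 109]
212 a [132, 139, 141, 151, 162, 165, 163, 162, 152, 140, 151, 167, 163, 155, 150, 143, 135, 140, 146, 151, 150, 149, 149, 149, 149, 143, 130, 131]
   B [131, 119, 105, 64, 52, 52, 73, 93, 129, 165, 129, 62, 66, 61, 56, 54, 50, 58, 73, 80, 80, 79, 73, 74, 72, 51, 51, 67]
217 a [131, 131, 144, 143, 128, 127, 128, 128, 128, 127, 127, 141, 167, 160, 156, 151, 142, 138, 146, 151, 151, 143, 135, 140, 148, 150, 141, 131]
   B [108, 95, 63, 104, 218, 246, 239, 237, 237, 242, 244, 180, 51, 66, 62, 55, 52, 53, 66, 78, 79, 75, 71, 73, 73, 69, 77, 104]
222 a [133, 131, 131, 145, 143, 129, 127, 128, 128, 127, 126, 126, 140, 166, 161, 156, 148, 140, 138, 145, 150, 151, 149, 147, 149, 150, 145, 134]
   B [109, 108, 89, 58, 100, 217, 247, 240, 239, 242, 247, 248, 179, 55, 66, 61, 51, 49, 54, 60, 71, 74, 81, 85, 75, 69, 67, 57]
228 a [135, 132, 132, 130, 139, 145, 149, 158, 163, 165, 165, 165, 165, 165, 164, 161, 158, 153, 144, 142, 134, 131, 130, 128, 129, 131, 130, 131]
   B [89, 97, 100, 103, 87, 62, 59, 64, 70, 76, 77, 77, 76, 74, 71, 67, 63, 56, 51, 40, 97, 130, 128, 118, 78, 51, 60, 60]
240 a [133, 132, 132, 131, 131, 130, 131, 135, 142, 155, 162, 163, 165, 164, 165, 165, 165, 163, 162, 157, 148, 140, 134, 129, 128, 128, 129, 130]
   B [126, 130, 133, 136, 133, 136, 115, 70, 48, 62, 69, 72, 75, 78, 77, 77, 72, 71, 67, 61, 48, 38, 90, 143, 164, 138, 76, 49]
```

```bash
cat > fl2.py <<'E'
from h import *
def axis_u(c,yaw,row,cam='top'):
    d=np.array([np.cos(yaw),np.sin(yaw),0]); a=proj(cam,c-.06*d);b=proj(cam,c+.06*d)
    return a[0]+(b[0]-a[0])*(row-a[1])/(b[1]-a[1])
def flat_uv(c,yaw,phi,cam):
    M=Rn.from_euler('z',yaw)*Rn.from_euler('x',phi,degrees=True)
    return proj(cam,c+M.apply([.023,0,.012]))
def silh(img,c,yaw,rows):
    # centre of terracotta in Lab a per row (half-maximum crossings)
    a=cv2.cvtColor(img,cv2.COLOR_BGR2LAB)[...,1].astype(float); o=[]
    for r in rows:
        u0=axis_u(c,yaw,r); xs=np.arange(int(u0)-10,int(u0)+12); y=a[r,xs]; th=150.
        k=np.where(y>th)[0]; l,q=k[0],k[-1]
        le=xs[l]-(y[l]-th)/(y[l]-y[l-1]); re=xs[q]+(y[q]-th)/(y[q]-y[q+1]); o.append((r,round(le-u0,2),round(re-u0,2),round((le+re)/2-u0,2)))
    return o
def white(img,c,yaw,cam='top',phi=0,lo=75,hi=240):
    u,v=flat_uv(c,yaw,phi,cam); x0,y0=int(round(u))-9,int(round(v))-9
    B=img[y0:y0+19,x0:x0+19].astype(float); mn=B.min(2); sat=B.max(2)-mn
    w=np.clip((mn-lo)/(hi-lo),0,1)
    k=(w>.45)&(sat<75); n,lb,st,ce=cv2.connectedComponentsWithStats(k.astype(np.uint8)); 
    i=1+np.argmax(st[1:,4]); core=cv2.dilate((lb==i).astype(np.uint8),np.ones((3,3)))
    w=w*core; yy,xx=np.mgrid[y0:y0+19,x0:x0+19]
    return (w*xx).sum()/w.sum(),(w*yy).sum()/w.sum(),w.sum()
E
python3 - <<'E'
from fl2 import *
np.set_printoptions(precision=2,suppress=True)
t=cv2.imread('pics/t3.png'); cL=np.array([.5201,.2974,.075]);y=np.radians(8.95)
for r in silh(t,cL,y,list(range(206,211))+list(range(227,246,2))): print(r)
print(white(t,cL,y,phi=-10))
for ph in range(-40,20,10): print(ph,flat_uv(cL,y,ph,'top'))
E
```

```text
(206, np.float64(-6.38), np.float64(4.41), np.float64(-0.99))
(207, np.float64(-6.3), np.float64(4.39), np.float64(-0.96))
(208, np.float64(-6.56), np.float64(4.44), np.float64(-1.06))
(209, np.float64(-6.48), np.float64(4.6), np.float64(-0.94))
(210, np.float64(-6.41), np.float64(4.43), np.float64(-0.99))
(227, np.float64(-6.18), np.float64(5.38), np.float64(-0.4))
(229, np.float64(-5.97), np.float64(5.31), np.float64(-0.33))
(231, np.float64(-6.03), np.float64(5.24), np.float64(-0.4))
(233, np.float64(-5.78), np.float64(5.49), np.float64(-0.14))
(235, np.float64(-5.98), np.float64(5.4), np.float64(-0.29))
(237, np.float64(-5.82), np.float64(5.65), np.float64(-0.09))
(239, np.float64(-5.55), np.float64(5.58), np.float64(0.01))
(241, np.float64(-5.43), np.float64(5.74), np.float64(0.15))
(243, np.float64(-5.89), np.float64(5.75), np.float64(-0.07))
(245, np.float64(-5.29), np.float64(5.68), np.float64(0.2))
(np.float64(163.51909906093343), np.float64(218.46586175245355), np.float64(85.83636363636364))
-40 [163.19 219.42]
-30 [163.7  219.29]
-20 [164.29 219.16]
-10 [164.95 219.03]
0 [165.65 218.89]
10 [166.38 218.76]
```

```bash
python3 - <<'E'
from h import *
R=toolR(99,9,-10);c=np.array([.5053,.2945,.075])
b=plan(c-R.apply([0,.08,0]),R,vmax=4,wmax=.14);print();plan(c,R,b,vmax=3)
E
```

```text
6 rows
1 x {"x": 0.98, "y": 2.0, "z": -0.51, "rx": 0.001, "ry": 0.0, "rz": 0.135}
1 x {"x": 1.24, "y": 1.85, "z": -0.51, "rx": 0.001, "ry": 0.0, "rz": 0.135}
1 x {"x": 1.48, "y": 1.67, "z": -0.51, "rx": 0.001, "ry": 0.0, "rz": 0.135}
1 x {"x": 1.69, "y": 1.45, "z": -0.52, "rx": 0.001, "ry": 0.0, "rz": 0.135}
1 x {"x": 1.87, "y": 1.21, "z": -0.52, "rx": 0.001, "ry": 0.0, "rz": 0.135}
1 x {"x": 2.01, "y": 0.95, "z": -0.52, "rx": 0.001, "ry": 0.0, "rz": 0.135}

3 rows
3 x {"x": -0.0, "y": 2.67, "z": -0.0, "rx": 0.0, "ry": 0.0, "rz": 0.0}
```

>>> move_arm --series '[{"x":0.98,"y":2.0,"z":-0.51,"rx":0,"ry":0,"rz":0.135},{"x":1.24,"y":1.85,"z":-0.51,"rx":0,"ry":0,"rz":0.135},{"x":1.48,"y":1.67,"z":-0.51,"rx":0,"ry":0,"rz":0.135},{"x":1.69,"y":1.45,"z":-0.52,"rx":0,"ry":0,"rz":0.135},{"x":1.87,"y":1.21,"z":-0.52,"rx":0,"ry":0,"rz":0.135},{"x":2.0,"y":0.95,"z":-0.52,"rx":0,"ry":0,"rz":0.135},{"x":0,"y":0,"z":0,"rx":0,"ry":0,"rz":0}]'

```text
clock: 6.9
position: [0.5089, 0.3088, 0.1552]
ee_rot: [-1.313, -1.24, 1.449]
force: [0.7, -0.2, -1.2]
width: 0.708
```

```bash
python3 - <<'E'
from h import *
R=toolR(99,9,-10);c=np.array([.5053,.2945,.075])
err(c,R)
E
```

```text
err world mm [ -3.6 -14.3 -80.2] tool cm [0.28 8.12 0.73] rot tool [ 0.018 -0.015 -0.029]
```

>>> move_arm --series '[{"x":0.28,"y":0,"z":0.73,"rx":0.018,"ry":-0.015,"rz":-0.029},{"x":0,"y":2.7,"z":0,"rx":0,"ry":0,"rz":0},{"x":0,"y":2.7,"z":0,"rx":0,"ry":0,"rz":0},{"x":0,"y":2.7,"z":0,"rx":0,"ry":0,"rz":0},{"x":0,"y":0,"z":0,"rx":0,"ry":0,"rz":0}]'

```text
clock: 7.52
position: [0.5046, 0.2912, 0.0755]
ee_rot: [-1.266, -1.245, 1.439]
force: [0.2, -0.8, 0.3]
width: 0.707
```

```bash
python3 - <<'E'
from h import *
R=toolR(99,9,-10);c=np.array([.5053,.2945,.075])
err(c,R)
E
```

```text
err world mm [ 0.7  3.3 -0.5] tool cm [ 0.32  0.   -0.12] rot tool [-0.002 -0.007  0.008]
```

Correct, close, turn +20° (rz −0.35).

>>> move_arm --series '[{"x":0.3,"y":0,"z":0,"rx":0,"ry":0,"rz":0},{"x":0,"y":0,"z":0,"rx":0,"ry":0,"rz":0},{"x":0,"y":0,"z":0,"rx":0,"ry":0,"rz":0},{"x":0,"y":0,"z":0,"rx":0,"ry":0,"rz":0},{"x":0,"y":0,"z":0,"rx":0,"ry":0,"rz":0},{"x":0,"y":0,"z":0,"rx":0,"ry":0,"rz":-0.09},{"x":0,"y":0,"z":0,"rx":0,"ry":0,"rz":-0.09},{"x":0,"y":0,"z":0,"rx":0,"ry":0,"rz":-0.09},{"x":0,"y":0,"z":0,"rx":0,"ry":0,"rz":-0.08},{"x":0,"y":0,"z":0,"rx":0,"ry":0,"rz":0}]' --jaw 2.8

```text
clock: 8.78
position: [0.506, 0.2934, 0.0797]
ee_rot: [-0.982, -1.395, 1.175]
force: [-0.7, 2.9, -0.5]
width: 0.366
```

```bash
python3 - <<'E'
from h import *
R=toolR(99,9,10);c=np.array([.5053,.2945,.075])
err(c,R)
E
```

```text
err world mm [-0.7  1.1 -4.7] tool cm [0.02 0.48 0.05] rot tool [ 0.005 -0.006  0.019]
```

>>> move_arm --series '[{"x":0,"y":0.45,"z":0,"rx":0,"ry":0,"rz":0},{"x":0,"y":0,"z":0,"rx":0,"ry":0,"rz":0}]'

```text
clock: 9.02
position: [0.5068, 0.2951, 0.0769]
ee_rot: [-0.984, -1.398, 1.174]
force: [-0.6, 0.9, -2.0]
width: 0.365
```

>>> move_arm --series '[{"x":0,"y":0,"z":0,"rx":0,"ry":0,"rz":0},{"x":0,"y":0,"z":0,"rx":0,"ry":0,"rz":0},{"x":0,"y":0,"z":0,"rx":0,"ry":0,"rz":0},{"x":0,"y":-1.5,"z":0,"rx":0,"ry":0,"rz":0},{"x":0,"y":-3,"z":0,"rx":0,"ry":0,"rz":0},{"x":0,"y":-4,"z":0,"rx":0,"ry":0,"rz":0},{"x":-4,"y":-4,"z":0,"rx":0,"ry":0,"rz":0},{"x":-5,"y":-3,"z":4,"rx":0,"ry":0,"rz":0},{"x":-5,"y":0,"z":4,"rx":0,"ry":0,"rz":0}]' --jaw 6.5

```text
clock: 10.15
position: [0.4573, 0.1237, 0.2084]
ee_rot: [-0.983, -1.407, 1.177]
force: [1.0, -0.8, -0.1]
width: 0.71
```

```bash
python3 - <<'E'
from fl2 import *
np.set_printoptions(precision=2,suppress=True)
t=arm.get_image('top');s=arm.get_image('side')
cv2.imwrite('pics/t4.png',t);cv2.imwrite('pics/s4.png',s)
cv2.imwrite('pics/g4.png',np.hstack([cv2.resize(t[190:250,145:205],(390,390),interpolation=cv2.INTER_NEAREST),cv2.resize(s[155:215,225:285],(390,390),interpolation=cv2.INTER_NEAREST)]))
cL=np.array([.5201,.2974,.075]);y=np.radians(8.95)
for r in silh(t,cL,y,list(range(205,211))+list(range(227,246,2))): print(*r)
print(white(t,cL,y,phi=0))
for ph in range(-20,30,10): print(ph,flat_uv(cL,y,ph,'top'))
E
```

```text
205 -5.34 4.32 -0.51
206 -6.47 4.28 -1.09
207 -6.39 4.28 -1.05
208 -6.46 4.31 -1.07
209 -6.43 4.5 -0.97
210 -6.29 4.46 -0.92
227 -6.04 5.01 -0.52
229 -5.89 5.19 -0.35
231 -5.87 5.32 -0.27
233 -5.7 5.42 -0.14
235 -5.8 5.4 -0.2
237 -5.77 5.43 -0.17
239 -5.5 5.53 0.01
241 -5.35 5.74 0.19
243 -5.61 5.56 -0.02
245 -5.12 5.65 0.26
(np.float64(164.89540668001808), np.float64(217.91478777698816), np.float64(93.81212121212121))
-20 [164.29 219.16]
-10 [164.95 219.03]
0 [165.65 218.89]
10 [166.38 218.76]
20 [167.12 218.64]
```

View pics/g4.png

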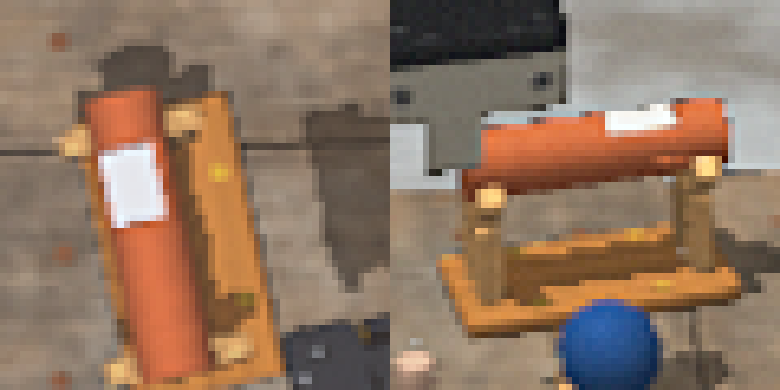

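```bash
python3 - <<'E'
from fl2 import *
np.set_printoptions(precision=2,suppress=True)
s=cv2.imread('pics/s4.png')
for u in (260,262,264,266):
    print(u,[tuple(int(q) for q in s[v,u]) for v in range(166,190)])
cL=np.array([.5201,.2974,.075])
K,R,t=P('side')
for dy in (0,.003):
  for yaw in (9,10.5):
    c=cL+[0,dy,0]; y=np.radians(yaw)
    for ph in (-20,-10,-5,0,5):
        M=Rn.from_euler('z',y)*Rn.from_euler('x',ph,degrees=True)
        q=np.array([proj('side',c+M.apply(p)) for p in([.006,-.012,.012],[.04,-.012,.012],[.006,.012,.012],[.04,.012,.012])])
        top=[]
        vs=[]
        for a in np.radians(np.arange(0,360,3)):
            e=np.array([proj('side',c+Rn.from_euler('z',y).apply([x,.017*np.sin(a),.017*np.cos(a)])) for x in(-.064,.064)])
            vs.append(e[0,1]+(e[1,1]-e[0,1])*(263-e[0,0])/(e[1,0]-e[0,0]))
        f=lambda a,b:a[1]+(b[1]-a[1])*(263-a[0])/(b[0]-a[0])
        print(dy,yaw,ph,'near',f(q[0],q[1]),'far',f(q[2],q[3]),'sil',min(vs),max(vs),'us',q[:,0])
E
```

```text
260 [(150, 161, 164), (160, 163, 165), (170, 174, 173), (172, 174, 174), (177, 179, 177), (178, 178, 174), (242, 247, 248), (245, 247, 246), (255, 255, 248), (152, 170, 212), (58, 101, 200), (57, 98, 186), (54, 87, 162), (43, 69, 135), (44, 64, 119), (33, 56, 105), (56, 73, 108), (104, 125, 144), (109, 129, 148), (104, 123, 142), (99, 115, 134), (102, 121, 134), (102, 122, 139), (107, 123, 136)]
262 [(154, 161, 164), (158, 164, 166), (174, 177, 175), (178, 182, 178), (178, 181, 178), (178, 178, 175), (242, 248, 249), (243, 247, 246), (255, 255, 248), (140, 165, 226), (46, 94, 199), (57, 96, 180), (54, 82, 155), (46, 70, 129), (39, 60, 112), (33, 54, 104), (60, 76, 105), (101, 123, 140), (107, 126, 144), (98, 118, 137), (94, 114, 130), (95, 111, 128), (100, 117, 132), (106, 118, 130)]
264 [(158, 163, 166), (161, 166, 168), (175, 179, 177), (176, 179, 179), (173, 174, 173), (162, 170, 173), (240, 244, 246), (248, 249, 246), (232, 239, 240), (104, 138, 221), (49, 95, 195), (56, 92, 170), (49, 80, 145), (42, 65, 121), (34, 55, 104), (29, 49, 101), (116, 137, 158), (108, 129, 144), (101, 
[... 1658 characters left out ...]
near 175.53804410436337 far 171.2935263601151 sil 171.1514242380041 182.2424049283373 us [257.06 267.8  255.17 265.79]
0.003 9 -20 near 172.99603282589575 far 171.98604550793615 sil 170.82705012137836 181.8869035003503 us [256.45 267.23 254.95 265.59]
0.003 9 -10 near 173.81533406777345 far 171.46926551699516 sil 170.82705012137836 181.8869035003503 us [256.65 267.44 255.03 265.69]Traceback (most recent call last):
  File "<stdin>", line 17, in <module>
  File "h.py", line 10, in proj
    K,R,t=P(n); q=K@(R@np.array(X)+t); return q[:2]/q[2]
          ~^^^
  File "h.py", line 5, in P
    p=arm.camera_params(n); return p['K'],p['R'],p['t']
ValueError: time passes only in moves, steps and waits
```

```bash
python3 - <<'E'
from h import *
import pickle
pickle.dump({n:arm.camera_params(n) for n in('side','top')},open('cam.pkl','wb'))
E
sed -i "s/^    p=arm.camera_params(n); return.*/    p=CAM[n]; return p['K'],p['R'],p['t']/; s/^def P(n):.*/import pickle,os\nif os.path.exists('cam.pkl'): CAM=pickle.load(open('cam.pkl','rb'))\ndef P(n):/" h.py
python3 - <<'E'
from h import *
R=toolR(90,0,28);c=np.array([.584,-.1002,.075])
a=plan([.52,0,.24],toolR(93,0,20),vmax=4.5); print();b=plan(c-R.apply([0,.11,0]),R,a);print(b[0]);print(arm.observe()['joints'])
E
```

```text
4 rows
1 x {"x": -2.94, "y": -1.44, "z": -1.2, "rx": -0.01, "ry": 0.023, "rz": -0.04}
1 x {"x": -2.85, "y": -1.54, "z": -1.28, "rx": -0.01, "ry": 0.023, "rz": -0.04}
1 x {"x": -2.76, "y": -1.64, "z": -1.37, "rx": -0.01, "ry": 0.023, "rz": -0.04}
1 x {"x": -2.66, "y": -1.73, "z": -1.45, "rx": -0.01, "ry": 0.023, "rz": -0.04}

5 rows
1 x {"x": -3.38, "y": 0.24, "z": -1.1, "rx": -0.001, "ry": 0.01, "rz": -0.028}
1 x {"x": -3.37, "y": 0.14, "z": -1.14, "rx": -0.001, "ry": 0.01, "rz": -0.028}
1 x {"x": -3.36, "y": 0.05, "z": -1.17, "rx": -0.001, "ry": 0.01, "rz": -0.028}
1 x {"x": -3.35, "y": -0.04, "z": -1.21, "rx": -0.001, "ry": 0.01, "rz": -0.028}
1 x {"x": -3.34, "y": -0.14, "z": -1.25, "rx": -0.001, "ry": 0.01, "rz": -0.028}
[ 0.584      -0.15184187  0.17212424]
[ 0.30712677  0.30025691 -0.65262087  1.96939929 -0.00651015  0.89453137
  1.40479893]
```

>>> move_arm --series '[{"x":-2.94,"y":-1.44,"z":-1.2,"rx":-0.01,"ry":0.023,"rz":-0.04},{"x":-2.85,"y":-1.54,"z":-1.28,"rx":-0.01,"ry":0.023,"rz":-0.04},{"x":-2.76,"y":-1.64,"z":-1.37,"rx":-0.01,"ry":0.023,"rz":-0.04},{"x":-2.66,"y":-1.73,"z":-1.45,"rx":-0.01,"ry":0.023,"rz":-0.04},{"x":-3.38,"y":0.24,"z":-1.1,"rx":0,"ry":0.01,"rz":-0.028},{"x":-3.37,"y":0.14,"z":-1.14,"rx":0,"ry":0.01,"rz":-0.028},{"x":-3.36,"y":0.05,"z":-1.17,"rx":0,"ry":0.01,"rz":-0.028},{"x":0,"y":0,"z":0,"rx":0,"ry":0,"rz":0}]'

```text
clock: 11.25
position: [0.5635, -0.0974, 0.2065]
ee_rot: [-0.875, -1.411, 0.889]
force: [-0.1, 0.3, -1.2]
width: 0.708
```

```bash
python3 - <<'E'
from h import *
R=toolR(90,0,28);c=np.array([.584,-.1002,.075]);pre=c-R.apply([0,.11,0])
err(pre,R);plan(pre,R,vmax=3)
cv2.imwrite('pics/s5.png',arm.get_image('side')[120:330,150:410])
E
```

```text
err world mm [ 20.5 -54.5 -34.4] tool cm [-6.45  0.8  -1.88] rot tool [ 0.005  0.025 -0.048]
3 rows
1 x {"x": -2.15, "y": 0.27, "z": -0.63, "rx": 0.002, "ry": 0.008, "rz": -0.016}
1 x {"x": -2.15, "y": 0.23, "z": -0.65, "rx": 0.002, "ry": 0.008, "rz": -0.016}
1 x {"x": -2.15, "y": 0.2, "z": -0.66, "rx": 0.002, "ry": 0.008, "rz": -0.016}
```

View pics/s5.png

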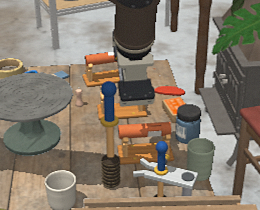

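>>> move_arm --series '[{"x":0,"y":0,"z":-1.9,"rx":0,"ry":0.02,"rz":0},{"x":-2.15,"y":0.3,"z":0,"rx":0,"ry":0,"rz":-0.024},{"x":-2.15,"y":0.3,"z":0,"rx":0,"ry":0,"rz":-0.024},{"x":-2.15,"y":0.3,"z":0,"rx":0,"ry":0,"rz":0},{"x":0,"y":0,"z":0,"rx":0,"ry":0,"rz":0}]'

```text
clock: 11.92
position: [0.5849, -0.1417, 0.1761]
ee_rot: [-0.839, -1.422, 0.847]
force: [0.4, 0.3, 0.9]
width: 0.71
```

```bash
python3 - <<'E'
from h import *
R=toolR(90,0,28);c=np.array([.584,-.1002,.075]);pre=c-R.apply([0,.11,0])
err(pre,R);err(c,R)
E
```

```text
err world mm [ -0.9 -10.2  -4. ] tool cm [-1.08 -0.13  0.11] rot tool [0.006 0.02  0.002]
err world mm [  -0.9   41.5 -101.1] tool cm [-1.1  10.87  0.17] rot tool [0.006 0.02  0.002]
```

>>> move_arm --series '[{"x":-1.05,"y":0,"z":0.1,"rx":0.006,"ry":0.02,"rz":0},{"x":0,"y":2.7,"z":0,"rx":0,"ry":0,"rz":0},{"x":0,"y":2.7,"z":0,"rx":0,"ry":0,"rz":0},{"x":0,"y":2.7,"z":0,"rx":0,"ry":0,"rz":0},{"x":0,"y":0,"z":0,"rx":0,"ry":0,"rz":0}]'

```text
clock: 12.55
position: [0.5855, -0.1099, 0.1011]
ee_rot: [-0.842, -1.403, 0.842]
force: [-0.4, 0.9, 0.1]
width: 0.711
```

```bash
python3 - <<'E'
from h import *
R=toolR(90,0,28);c=np.array([.584,-.1002,.075])
err(c,R)
E
```

```text
err world mm [ -1.5   9.7 -26.1] tool cm [-0.37  2.76  0.15] rot tool [ 0.001  0.001 -0.   ]
```

>>> move_arm --series '[{"x":-0.37,"y":0,"z":0.1,"rx":0,"ry":0,"rz":0},{"x":0,"y":1.4,"z":0,"rx":0,"ry":0,"rz":0},{"x":0,"y":1.4,"z":0,"rx":0,"ry":0,"rz":0},{"x":0,"y":0,"z":0,"rx":0,"ry":0,"rz":0}]'

```text
clock: 13.05
position: [0.586, -0.1011, 0.0753]
ee_rot: [-0.847, -1.404, 0.842]
force: [0.4, 0.1, 0.5]
width: 0.709
```

```bash
python3 - <<'E'
from h import *
R=toolR(90,0,28);c=np.array([.584,-.1002,.075])
err(c,R)
E
```

```text
err world mm [-2.   0.9 -0.3] tool cm [0.07 0.07 0.2 ] rot tool [ 0.004  0.001 -0.002]
```

>>> move_arm --series '[{"x":0.07,"y":0.07,"z":0.1,"rx":0,"ry":0,"rz":0},{"x":0,"y":0,"z":0,"rx":0,"ry":0,"rz":0},{"x":0,"y":0,"z":0,"rx":0,"ry":0,"rz":0},{"x":0,"y":0,"z":0,"rx":0,"ry":0,"rz":0},{"x":0,"y":0,"z":0,"rx":0,"ry":0,"rz":0},{"x":0,"y":0,"z":0,"rx":0,"ry":0,"rz":0.1},{"x":0,"y":0,"z":0,"rx":0,"ry":0,"rz":0.1},{"x":0,"y":0,"z":0,"rx":0,"ry":0,"rz":0.1},{"x":0,"y":0,"z":0,"rx":0,"ry":0,"rz":0.1},{"x":0,"y":0,"z":0,"rx":0,"ry":0,"rz":0.1}]' --jaw 2.8

```text
clock: 14.3
position: [0.5865, -0.0984, 0.078]
ee_rot: [-1.233, -1.203, 1.219]
force: [-1.1, -0.3, -2.2]
width: 0.366
```

```bash
python3 - <<'E'
from h import *
c=np.array([.585,-.1002,.075]);err(c,toolR(90,0,-32)); print(arm.observe()['joints'])
E
```

```text
err world mm [-1.5 -1.8 -3. ] tool cm [-0.18  0.3   0.15] rot tool [ 0.008 -0.005  0.537]
[ 0.22824455  0.5779873  -0.23440436  1.81692385  0.2156103   0.76166666
  1.44282949]
```

>>> move_arm --series '[{"x":-0.15,"y":0.25,"z":0,"rx":0,"ry":0,"rz":0.1},{"x":0,"y":0.05,"z":0,"rx":0,"ry":0,"rz":0.1},{"x":0,"y":0.05,"z":0,"rx":0,"ry":0,"rz":0.1},{"x":0,"y":0.05,"z":0,"rx":0,"ry":0,"rz":0.1},{"x":0,"y":0.05,"z":0,"rx":0,"ry":0,"rz":0.1},{"x":0,"y":0,"z":0,"rx":0,"ry":0,"rz":0}]'

```text
clock: 15.05
position: [0.589, -0.0964, 0.0768]
ee_rot: [-1.606, -0.917, 1.585]
force: [-0.6, -0.9, -0.1]
width: 0.36
```

```bash
python3 - <<'E'
from h import *
c=np.array([.585,-.1002,.075]);err(c,toolR(90,0,-32))
E
```

```text
err world mm [-4.  -3.8 -1.8] tool cm [-0.24  0.34  0.4 ] rot tool [ 0.015 -0.005  0.021]
```

>>> move_arm --series '[{"x":0,"y":0,"z":0,"rx":0,"ry":0,"rz":0},{"x":0,"y":0,"z":0,"rx":0,"ry":0,"rz":0},{"x":-0.24,"y":0.3,"z":0.4,"rx":0.015,"ry":-0.005,"rz":0},{"x":0,"y":0,"z":0,"rx":0,"ry":0,"rz":-0.12},{"x":0,"y":0,"z":0,"rx":0,"ry":0,"rz":-0.12},{"x":0,"y":0,"z":0,"rx":0,"ry":0,"rz":-0.12},{"x":0,"y":0,"z":0,"rx":0,"ry":0,"rz":-0.12}]' --jaw 6.5

```text
clock: 15.92
position: [0.5854, -0.0985, 0.0757]
ee_rot: [-1.236, -1.194, 1.239]
force: [0.2, 0.2, -0.7]
width: 0.711
```

```bash
python3 - <<'E'
from h import *
c=np.array([.585,-.1002,.075]);err(c,toolR(90,0,22))
E
```

```text
err world mm [-0.4 -1.7 -0.7] tool cm [-0.17  0.08  0.04] rot tool [ 0.     0.003 -0.422]
```

>>> move_arm --series '[{"x":-0.17,"y":0.08,"z":0,"rx":0,"ry":0,"rz":-0.14},{"x":0,"y":0,"z":0,"rx":0,"ry":0,"rz":-0.14},{"x":0,"y":0,"z":0,"rx":0,"ry":0,"rz":-0.14},{"x":0,"y":0,"z":0,"rx":0,"ry":0,"rz":0}]'

```text
clock: 16.42
position: [0.5855, -0.108, 0.0766]
ee_rot: [-0.92, -1.372, 0.904]
force: [-0.0, 0.1, -0.4]
width: 0.706
```

```bash
python3 - <<'E'
from h import *
c=np.array([.585,-.1002,.075]);err(c,toolR(90,0,22))
E
```

```text
err world mm [-0.5  7.8 -1.6] tool cm [0.65 0.45 0.05] rot tool [ 0.008 -0.005  0.013]
```

>>> move_arm --series '[{"x":0.65,"y":0.4,"z":0,"rx":0.008,"ry":-0.005,"rz":0.013},{"x":0,"y":0,"z":0,"rx":0,"ry":0,"rz":0}]'

```text
clock: 16.68
position: [0.5856, -0.0974, 0.0762]
ee_rot: [-0.923, -1.368, 0.927]
force: [0.0, -0.1, -0.1]
width: 0.706
```

>>> move_arm --series '[{"x":0,"y":0,"z":0,"rx":0,"ry":0,"rz":0},{"x":0,"y":0,"z":0,"rx":0,"ry":0,"rz":0},{"x":0,"y":0,"z":0,"rx":0,"ry":0,"rz":0},{"x":0,"y":0,"z":0,"rx":0,"ry":0,"rz":0},{"x":0,"y":0,"z":0,"rx":0,"ry":0,"rz":0.1},{"x":0,"y":0.05,"z":0,"rx":0,"ry":0,"rz":0.1},{"x":0,"y":0.05,"z":0,"rx":0,"ry":0,"rz":0.1},{"x":0,"y":0.05,"z":0,"rx":0,"ry":0,"rz":0.1}]' --jaw 2.8

```text
clock: 17.68
position: [0.5867, -0.0974, 0.0758]
ee_rot: [-1.236, -1.198, 1.235]
force: [-0.3, -0.2, -2.0]
width: 0.363
```

```bash
python3 - <<'E'
from h import *
c=np.array([.585,-.1002,.075]);err(c,toolR(90,0,-23))
E
```

```text
err world mm [-1.7 -2.8 -0.8] tool cm [-0.27  0.09  0.17] rot tool [0.005 0.003 0.367]
```

Finish this turn, then open and retreat up toward the +y side for a look.

>>> move_arm --series '[{"x":-0.1,"y":0.05,"z":0,"rx":0,"ry":0,"rz":0.1},{"x":0,"y":0.05,"z":0,"rx":0,"ry":0,"rz":0.1},{"x":0,"y":0.05,"z":0,"rx":0,"ry":0,"rz":0.1},{"x":0,"y":0.05,"z":0,"rx":0,"ry":0,"rz":0.06},{"x":0,"y":0,"z":0,"rx":0,"ry":0,"rz":0}]'

```text
clock: 18.3
position: [0.5879, -0.0966, 0.0759]
ee_rot: [-1.508, -0.999, 1.505]
force: [0.7, -2.2, 0.1]
width: 0.366
```

>>> move_arm --series '[{"x":0,"y":0,"z":0,"rx":0,"ry":0,"rz":0},{"x":0,"y":0,"z":0,"rx":0,"ry":0,"rz":0},{"x":0,"y":0,"z":0,"rx":0,"ry":0,"rz":0},{"x":0,"y":-1.5,"z":0,"rx":0,"ry":0,"rz":0},{"x":0,"y":-3,"z":0,"rx":0,"ry":0,"rz":0},{"x":0,"y":-4,"z":0,"rx":0,"ry":0,"rz":0},{"x":0,"y":-4,"z":0,"rx":0,"ry":0,"rz":0},{"x":5,"y":-3,"z":3,"rx":0,"ry":0,"rz":0},{"x":5,"y":0,"z":4,"rx":0,"ry":0,"rz":0},{"x":3,"y":0,"z":4,"rx":0,"ry":0,"rz":0}]' --jaw 6.5

```text
clock: 19.55
position: [0.4786, 0.086, 0.1755]
ee_rot: [-1.512, -1.004, 1.488]
force: [-1.6, 1.5, -0.6]
width: 0.709
```

```bash
python3 - <<'E'
from fl2 import *
np.set_printoptions(precision=2,suppress=True)
t=arm.get_image('top');s=arm.get_image('side')
cv2.imwrite('pics/t6.png',t);cv2.imwrite('pics/s6.png',s)
cv2.imwrite('pics/g6.png',np.hstack([cv2.resize(t[168:228,272:332],(390,390),interpolation=cv2.INTER_NEAREST),cv2.resize(s[225:285,265:325],(390,390),interpolation=cv2.INTER_NEAREST)]))
c=np.array([.5941,-.1002,.075]);y=.006
for r in silh(t,c,y,list(range(178,183,2))+list(range(203,220,3))): print(*r)
print(white(t,c,y,phi=10))
for ph in range(-20,31,10): print(ph,flat_uv(c,y,ph,'top'))
E
```

```text
178 -5.75 4.35 -0.7
180 -5.8 4.53 -0.64
182 -5.71 -3.88 -4.79
203 -5.69 4.81 -0.44
206 -5.8 4.94 -0.43
209 -5.86 8.5 1.32
212 -5.82 5.01 -0.41
215 -5.69 4.84 -0.43
218 -10.94 8.2 -1.37
(np.float64(304.3678860429346), np.float64(187.4502106600682), np.float64(90.62424242424242))
-20 [302.79 189.73]
-10 [303.5  189.69]
0 [304.22 189.67]
10 [304.94 189.65]
20 [305.62 189.65]
30 [306.25 189.66]
```

View pics/g6.png

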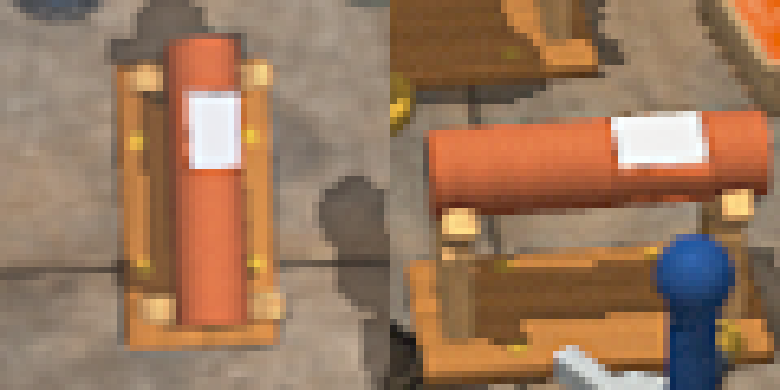

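```bash
cat > side.py <<'E'
from fl2 import *
def sidefit(s,c,yaw,ph0,lo=60,hi=242,show=True):
    # white column coverage heights & centroid at several columns, sil top/bottom by gradient
    u,v=flat_uv(c,yaw,ph0,'side'); res=[]
    for uu in range(int(u)-3,int(u)+4):
        v0=int(round(v)); col=s[v0-10:v0+16,uu].astype(float); B=col[:,0]
        w=np.clip((B-lo)/(hi-lo),0,1); k=10
        # contiguous white run
        i=k
        while w[i-1]>.5:i-=1
        j=k
        while w[j+1]>.5:j+=1
        far=v0-10+i-.5-(w[i-1] if w[i-1]<.5 else 0); near=v0-10+j+.5+w[j+1]
        res.append((uu,far,near))
    return res
def model(c,yaw,ph,u):
    M=Rn.from_euler('z',yaw)*Rn.from_euler('x',ph,degrees=True)
    q=[proj('side',c+M.apply(p)) for p in([.006,-.012,.012],[.04,-.012,.012],[.006,.012,.012],[.04,.012,.012])]
    f=lambda a,b:a[1]+(b[1]-a[1])*(u-a[0])/(b[0]-a[0])
    vs=[]
    for a in np.radians(np.arange(0,360,3)):
        e=np.array([proj('side',c+Rn.from_euler('z',yaw).apply([x,.017*np.sin(a),.017*np.cos(a)])) for x in(-.064,.064)])
        vs.append(f(e[0],e[1]))
    return f(q[2],q[3]),f(q[0],q[1]),min(vs),max(vs)
E
python3 - <<'E'
from side import *
s=cv2.imread('pics/s6.png'); c=np.array([.5955,-.1002,.075])
r=sidefit(s,c,.006,10); print([tuple(round(float(x),2) for x in q) for q in r])
for ph in(0,5,10,15,20,25): print(ph,np.round(model(c,.006,ph,r[3][0]),2))
for u in(284,290,305): print(u,[tuple(int(q) for q in s[v,u]) for v in list(range(239,248))+[0]+list(range(253,261))])
E
```

```text
[(300.0, 242.33, 250.57), (301.0, 242.42, 250.6), (302.0, 242.2, 250.5), (303.0, 242.09, 249.92), (304.0, 242.17, 249.91), (305.0, 241.34, 249.88), (306.0, 241.32, 249.9)]
0 [243.3  248.96 243.18 257.08]
5 [243.22 249.57 243.18 257.08]
10 [243.19 250.18 243.18 257.08]
15 [243.22 250.8  243.18 257.08]
20 [243.29 251.4  243.18 257.08]
25 [243.42 252.   243.18 257.08]
284 [(57, 69, 76), (90, 107, 122), (109, 128, 147), (114, 132, 149), (113, 133, 138), (77, 119, 216), (69, 119, 226), (73, 125, 227), (77, 128, 229), (133, 139, 141), (58, 89, 167), (45, 75, 144), (41, 63, 115), (36, 54, 103), (37, 58, 99), (104, 125, 146), (101, 126, 146), (105, 126, 150)]
290 [(110, 134, 155), (112, 132, 149), (107, 129, 144), (108, 129, 142), (85, 113, 157), (71, 116, 220), (69, 123, 227), (76, 126, 229), (72, 122, 226), (136, 142, 145), (53, 84, 159), (45, 74, 135), (34, 59, 107), (29, 49, 99), (69, 89, 120), (118, 140, 161), (118, 145, 165), (119, 140, 162)]
305 [(112, 133, 155), (103, 122, 143), (89, 111, 131), (153, 173, 195), (247, 248, 246), (243, 244, 244), (240, 241, 242), (240, 241, 241), (240, 241, 242), (133, 137, 141), (46, 71, 128), (31, 53, 105), (30, 54, 110), (72, 90, 117), (120, 139, 154), (121, 142, 159), (113, 131, 149), (112, 134, 150)]
```

```bash
python3 - <<'E'
from h import *
R=toolR(90,0,9);c=np.array([.585,-.0995,.075]);pre=c-R.apply([0,.1,0])
plan(pre,R,vmax=4,wmax=.14)
E
```

```text
6 rows
1 x {"x": -3.11, "y": 1.36, "z": -1.8, "rx": 0.002, "ry": 0.001, "rz": -0.093}
1 x {"x": -3.22, "y": 1.06, "z": -1.8, "rx": 0.002, "ry": 0.001, "rz": -0.093}
1 x {"x": -3.3, "y": 0.75, "z": -1.81, "rx": 0.002, "ry": 0.001, "rz": -0.093}
1 x {"x": -3.35, "y": 0.44, "z": -1.81, "rx": 0.002, "ry": 0.001, "rz": -0.093}
1 x {"x": -3.38, "y": 0.12, "z": -1.81, "rx": 0.002, "ry": 0.001, "rz": -0.093}
1 x {"x": -3.37, "y": -0.19, "z": -1.82, "rx": 0.002, "ry": 0.001, "rz": -0.093}
```

>>> move_arm --series '[{"x":-3.11,"y":1.2,"z":-1.8,"rx":0,"ry":0,"rz":-0.093},{"x":-3.22,"y":1.06,"z":-1.8,"rx":0,"ry":0,"rz":-0.093},{"x":-3.3,"y":0.75,"z":-1.81,"rx":0,"ry":0,"rz":-0.093},{"x":-3.35,"y":0.44,"z":-1.81,"rx":0,"ry":0,"rz":-0.093},{"x":-3.38,"y":0.12,"z":-1.81,"rx":0,"ry":0,"rz":-0.093},{"x":-3.37,"y":-0.19,"z":-1.82,"rx":0,"ry":0,"rz":-0.093},{"x":0,"y":0,"z":0,"rx":0,"ry":0,"rz":0}]'

```text
clock: 20.52
position: [0.5948, -0.1194, 0.1827]
ee_rot: [-1.089, -1.32, 1.078]
force: [-0.6, 0.5, -0.4]
width: 0.705
```

```bash
python3 - <<'E'
from h import *
R=toolR(90,0,9);c=np.array([.585,-.0995,.075]);err(c,R)
E
```

```text
err world mm [  -9.8   19.9 -107.7] tool cm [ 0.09 10.92  1.25] rot tool [0.025 0.02  0.019]
```

>>> move_arm --series '[{"x":0.09,"y":0,"z":1.2,"rx":0.025,"ry":0.02,"rz":0.019},{"x":0,"y":2.7,"z":0,"rx":0,"ry":0,"rz":0},{"x":0,"y":2.7,"z":0,"rx":0,"ry":0,"rz":0},{"x":0,"y":2.7,"z":0,"rx":0,"ry":0,"rz":0},{"x":0,"y":0,"z":0,"rx":0,"ry":0,"rz":0}]'

```text
clock: 21.15
position: [0.5799, -0.0999, 0.1047]
ee_rot: [-1.091, -1.28, 1.102]
force: [0.0, 0.1, 0.1]
width: 0.709
```

```bash
python3 - <<'E'
from h import *
R=toolR(90,0,9);c=np.array([.585,-.0995,.075]);err(c,R)
E
```

```text
err world mm [  5.1   0.4 -29.7] tool cm [-0.42  2.94 -0.52] rot tool [-0.003  0.006 -0.004]
```

>>> move_arm --series '[{"x":-0.42,"y":0,"z":-0.4,"rx":0,"ry":0,"rz":0},{"x":0,"y":1.5,"z":0,"rx":0,"ry":0,"rz":0},{"x":0,"y":1.5,"z":0,"rx":0,"ry":0,"rz":0},{"x":0,"y":0,"z":0,"rx":0,"ry":0,"rz":0}]'

```text
clock: 21.65
position: [0.5853, -0.0986, 0.0757]
ee_rot: [-1.093, -1.283, 1.103]
force: [0.3, -0.3, -0.2]
width: 0.709
```

```bash
python3 - <<'E'
from h import *
R=toolR(90,0,9);c=np.array([.585,-.0995,.075]);err(c,R)
E
```

```text
err world mm [-0.3 -0.9 -0.7] tool cm [-0.1   0.05  0.03] rot tool [-0.     0.008 -0.006]
```

>>> move_arm --series '[{"x":0,"y":0,"z":0,"rx":0,"ry":0,"rz":0},{"x":0,"y":0,"z":0,"rx":0,"ry":0,"rz":0},{"x":0,"y":0,"z":0,"rx":0,"ry":0,"rz":0},{"x":0,"y":0,"z":0,"rx":0,"ry":0,"rz":0},{"x":0,"y":0.05,"z":0,"rx":0,"ry":0,"rz":0.1},{"x":0,"y":0.05,"z":0,"rx":0,"ry":0,"rz":0.1},{"x":0,"y":0.05,"z":0,"rx":0,"ry":0,"rz":0.1},{"x":0,"y":0,"z":0,"rx":0,"ry":0,"rz":0}]' --jaw 2.8

```text
clock: 22.65
position: [0.587, -0.097, 0.0772]
ee_rot: [-1.323, -1.142, 1.326]
force: [0.3, 0.7, -1.8]
width: 0.369
```

```bash
python3 - <<'E'
from h import *
R=toolR(90,0,-8);c=np.array([.585,-.0995,.075]);err(c,R)
E
```

```text
err world mm [-2.  -2.5 -2.2] tool cm [-0.21  0.26  0.2 ] rot tool [ 0.006  0.008 -0.016]
```

>>> move_arm --series '[{"x":0,"y":0.2,"z":0,"rx":0,"ry":0,"rz":0},{"x":0,"y":0,"z":0,"rx":0,"ry":0,"rz":0}]'

```text
clock: 22.9
position: [0.5873, -0.0973, 0.0765]
ee_rot: [-1.324, -1.143, 1.325]
force: [-0.1, 0.1, -0.4]
width: 0.365
```

>>> move_arm --series '[{"x":0,"y":0,"z":0,"rx":0,"ry":0,"rz":0},{"x":0,"y":0,"z":0,"rx":0,"ry":0,"rz":0},{"x":0,"y":0,"z":0,"rx":0,"ry":0,"rz":0},{"x":0,"y":-1.5,"z":0,"rx":0,"ry":0,"rz":0},{"x":0,"y":-3,"z":0,"rx":0,"ry":0,"rz":0},{"x":0,"y":-5,"z":0,"rx":0,"ry":0,"rz":0},{"x":0,"y":-5,"z":0,"rx":0,"ry":0,"rz":0},{"x":0,"y":-5,"z":0,"rx":0,"ry":0,"rz":0},{"x":0,"y":-5,"z":0,"rx":0,"ry":0,"rz":0}]' --jaw 6.5

```text
clock: 24.02
position: [0.5833, -0.0592, 0.3269]
ee_rot: [-1.32, -1.139, 1.325]
force: [0.5, -0.3, -0.1]
width: 0.707
```

```bash
python3 - <<'E'
from h import *
R=toolR(-27.5);b=np.array([.5945,-.3595,.35])
plan([.5945,-.3595,.33],R,vmax=4,wmax=.15); print(cur()[0])
E
```

```text
14 rows
1 x {"x": -2.12, "y": 0.31, "z": -0.07, "rx": 0.011, "ry": 0.147, "rz": -0.007}
1 x {"x": -2.09, "y": 0.29, "z": -0.38, "rx": 0.011, "ry": 0.147, "rz": -0.007}
1 x {"x": -2.02, "y": 0.27, "z": -0.68, "rx": 0.011, "ry": 0.147, "rz": -0.007}
1 x {"x": -1.9, "y": 0.25, "z": -0.97, "rx": 0.011, "ry": 0.147, "rz": -0.007}
1 x {"x": -1.74, "y": 0.22, "z": -1.24, "rx": 0.011, "ry": 0.147, "rz": -0.007}
1 x {"x": -1.54, "y": 0.2, "z": -1.49, "rx": 0.011, "ry": 0.147, "rz": -0.007}
1 x {"x": -1.3, "y": 0.17, "z": -1.7, "rx": 0.011, "ry": 0.147, "rz": -0.007}
1 x {"x": -1.04, "y": 0.14, "z": -1.87, "rx": 0.011, "ry": 0.147, "rz": -0.007}
1 x {"x": -0.76, "y": 0.11, "z": -2.0, "rx": 0.011, "ry": 0.147, "rz": -0.007}
1 x {"x": -0.46, "y": 0.08, "z": -2.1, "rx": 0.011, "ry": 0.147, "rz": -0.007}
1 x {"x": -0.15, "y": 0.06, "z": -2.14, "rx": 0.011, "ry": 0.147, "rz": -0.007}
1 x {"x": 0.17, "y": 0.03, "z": -2.14, "rx": 0.011, "ry": 0.147, "rz": -0.007}
1 x {"x": 0.48, "y": 0.01, "z": -2.09, "rx": 0.011, "ry": 0.147, "rz": -0.007}
1 x {"x": 0.78, "y": -0.01, "z": -2.0, "rx": 0.011, "ry": 0.147, "rz": -0.007}
[ 0.58326557 -0.05920911  0.32691616]
```

>>> move_arm --series '[{"x":-2.12,"y":0.1,"z":-0.07,"rx":0.011,"ry":0.147,"rz":-0.007},{"x":-2.09,"y":0.1,"z":-0.38,"rx":0.011,"ry":0.147,"rz":-0.007},{"x":-2.02,"y":0.1,"z":-0.68,"rx":0.011,"ry":0.147,"rz":-0.007},{"x":-1.9,"y":0.1,"z":-0.97,"rx":0.011,"ry":0.147,"rz":-0.007},{"x":-1.74,"y":0.1,"z":-1.24,"rx":0.011,"ry":0.147,"rz":-0.007},{"x":-1.54,"y":0.1,"z":-1.49,"rx":0.011,"ry":0.147,"rz":-0.007},{"x":-1.3,"y":0.1,"z":-1.7,"rx":0.011,"ry":0.147,"rz":-0.007},{"x":-1.04,"y":0.1,"z":-1.87,"rx":0.011,"ry":0.147,"rz":-0.007},{"x":-0.76,"y":0.1,"z":-2.0,"rx":0.011,"ry":0.147,"rz":-0.007},{"x":-0.46,"y":0.1,"z":-2.1,"rx":0.011,"ry":0.147,"rz":-0.007},{"x":-0.15,"y":0,"z":-2.14,"rx":0.011,"ry":0.147,"rz":-0.007},{"x":0.17,"y":0,"z":-2.14,"rx":0.011,"ry":0.147,"rz":-0.007}]' --jaw 4.5

```text
clock: 25.52
position: [0.5882, -0.3154, 0.3594]
ee_rot: [-1.568, 0.177, -0.194]
force: [-0.2, -0.2, -0.6]
width: 0.488
```

```bash
python3 - <<'E'
from side import *
t=arm.get_image('top');s=arm.get_image('side')
cv2.imwrite('pics/t7.png',t);cv2.imwrite('pics/s7.png',s)
cv2.imwrite('pics/g7.png',np.hstack([cv2.resize(t[168:228,272:332],(390,390),interpolation=cv2.INTER_NEAREST),cv2.resize(s[225:285,265:325],(390,390),interpolation=cv2.INTER_NEAREST)]))
c=np.array([.596,-.1002,.075])
try:
  r=sidefit(s,c,.006,0); print([tuple(round(float(x),2) for x in q) for q in r])
  for ph in(-10,-5,0,5,10): print(ph,np.round(model(c,.006,ph,303),2))
  print('area',white(t,c,.006,phi=0))
  print([tuple(int(q) for q in s[v,303]) for v in range(239,260)])
except Exception as e: print(e)
plan([.5945,-.3595,.30],toolR(-27.5)); print(cur()[0],arm.observe()['joints'])
E
```

```text
[(300.0, 245.08, 246.68), (301.0, 242.28, 247.75), (302.0, 242.21, 247.79), (303.0, 242.16, 247.73), (304.0, 242.2, 247.7), (305.0, 242.16, 247.62), (306.0, 242.13, 247.59)]
-10 [243.62 247.78 243.18 257.08]
-5 [243.44 248.36 243.18 257.08]
0 [243.31 248.96 243.18 257.08]
5 [243.22 249.57 243.18 257.08]
10 [243.2  250.18 243.18 257.08]
area (np.float64(303.1586246749494), np.float64(186.67937975536933), np.float64(62.92727272727274))
[(106, 128, 149), (107, 130, 152), (110, 137, 159), (121, 144, 166), (157, 164, 171), (159, 166, 171), (157, 163, 168), (158, 164, 171), (168, 175, 173), (102, 117, 149), (51, 78, 146), (51, 81, 150), (47, 77, 139), (45, 72, 132), (46, 69, 127), (43, 65, 122), (31, 58, 110), (68, 88, 122), (76, 87, 101), (71, 82, 95), (68, 83, 95)]
2 rows
1 x {"x": 0.82, "y": 2.99, "z": -1.9, "rx": 0.003, "ry": 0.121, "rz": 0.006}
1 x {"x": 1.06, "y": 2.98, "z": -1.8, "rx": 0.003, "ry": 0.121, "rz": 0.006}
[ 0.58695376 -0.3180924   0.359333  ] [ 0.10690389  0.46190843  0.50361167  1.31376583 -0.21715154  1.40743376
  0.35941853]
```

View pics/g7.png

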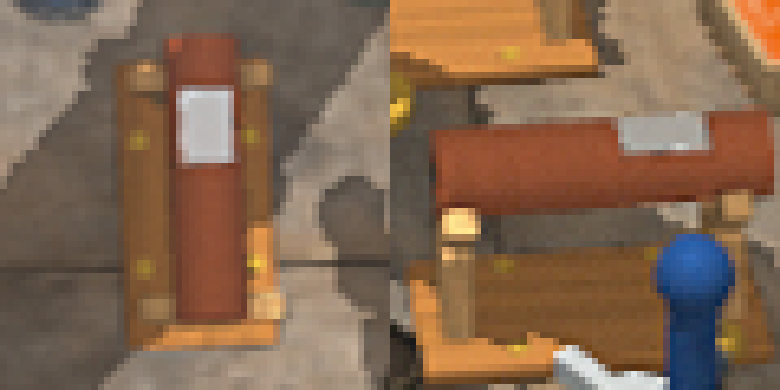

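View pics/t7.png

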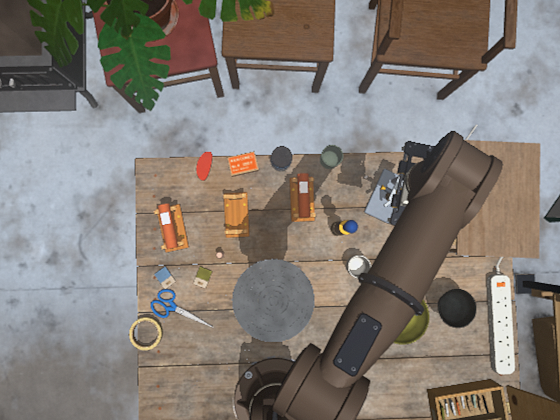

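>>> move_arm --series '[{"x":0.8,"y":2.0,"z":-1.9,"rx":0,"ry":0.121,"rz":0.006},{"x":1.06,"y":2.0,"z":-1.8,"rx":0,"ry":0.121,"rz":0.006},{"x":0,"y":0,"z":0,"rx":0,"ry":0,"rz":0}]'

```text
clock: 26.0
position: [0.5954, -0.3568, 0.3213]
ee_rot: [-1.541, 0.372, -0.374]
force: [-0.4, 0.2, 0.1]
width: 0.493
```

```bash
python3 - <<'E'
from h import *
err([.5945,-.3595,.192],toolR(-27.5)); print(arm.observe()['joints'])
E
```

```text
err world mm [  -0.9   -2.7 -129.3] tool cm [ 0.02 12.93 -0.26] rot tool [0.002 0.004 0.002]
[ 0.14526695  0.54177594  0.5499871   1.29631135 -0.27672185  1.37658939
  0.20701322]
```

>>> move_arm --series '[{"x":0,"y":2.0,"z":-0.26,"rx":0,"ry":0,"rz":0},{"x":0,"y":2.0,"z":0,"rx":0,"ry":0,"rz":0},{"x":0,"y":2.0,"z":0,"rx":0,"ry":0,"rz":0},{"x":0,"y":0,"z":0,"rx":0,"ry":0,"rz":0}]'

```text
clock: 26.5
position: [0.5971, -0.3531, 0.2653]
ee_rot: [-1.54, 0.35, -0.361]
force: [-0.6, 0.2, 0.1]
width: 0.49
```

```bash
python3 - <<'E'
from h import *
err([.5945,-.3595,.192],toolR(-27.5))
t=arm.get_image('top');s=arm.get_image('side')
cv2.imwrite('pics/g8.png',np.hstack([cv2.resize(t[145:225,360:440],(390,390)),cv2.resize(s[205:305,270:370],(390,390))]))
E
```

```text
err world mm [ -2.6  -6.4 -73.3] tool cm [ 0.    7.33 -0.71] rot tool [-0.003  0.026  0.006]
```

View pics/g8.png

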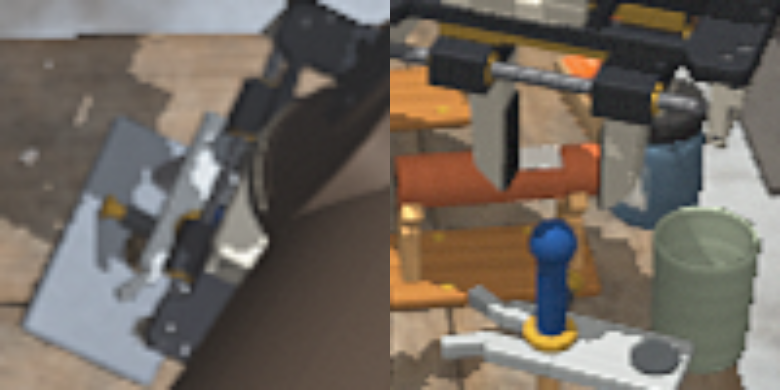

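>>> move_arm --series '[{"x":0,"y":0,"z":-0.7,"rx":0,"ry":0.026,"rz":0.006},{"x":0,"y":0,"z":0,"rx":0,"ry":0,"rz":0},{"x":0,"y":1.5,"z":0,"rx":0,"ry":0,"rz":0},{"x":0,"y":1.5,"z":0,"rx":0,"ry":0,"rz":0},{"x":0,"y":0,"z":0,"rx":0,"ry":0,"rz":0}]'

```text
clock: 27.22
position: [0.5951, -0.3611, 0.2372]
ee_rot: [-1.537, 0.373, -0.382]
force: [0.1, 0.1, 0.0]
width: 0.488
```

```bash
python3 - <<'E'
from h import *
err([.5945,-.3595,.192],toolR(-27.5))
s=arm.get_image('side')
cv2.imwrite('pics/g9.png',cv2.resize(s[205:305,270:370],(500,500)))
E
```

```text
err world mm [ -0.6   1.6 -45.2] tool cm [-0.16  4.52  0.1 ] rot tool [-0.003 -0.002  0.006]
```

View pics/g9.png

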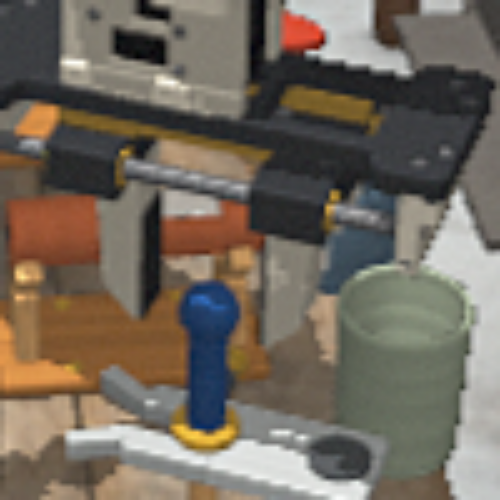

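>>> move_arm --series '[{"x":-0.16,"y":1.5,"z":0.1,"rx":0,"ry":0,"rz":0},{"x":0,"y":1.5,"z":0,"rx":0,"ry":0,"rz":0},{"x":0,"y":1.5,"z":0,"rx":0,"ry":0,"rz":0},{"x":0,"y":0,"z":0,"rx":0,"ry":0,"rz":0}]'

```text
clock: 27.78
position: [0.5946, -0.3592, 0.1892]
ee_rot: [-1.537, 0.372, -0.382]
force: [1.2, 0.0, -0.1]
width: 0.489
```

```bash
python3 - <<'E'
from h import *
err([.5945,-.3595,.192],toolR(-27.5))
E
```

```text
err world mm [-0.1 -0.3  2.8] tool cm [ 0.01 -0.28 -0.03] rot tool [-0.002 -0.001  0.006]
```

Close on the handle (raised 3 mm), and check force.

>>> move_arm --series '[{"x":0,"y":-0.28,"z":0,"rx":0,"ry":0,"rz":0},{"x":0,"y":0,"z":0,"rx":0,"ry":0,"rz":0},{"x":0,"y":0,"z":0,"rx":0,"ry":0,"rz":0},{"x":0,"y":0,"z":0,"rx":0,"ry":0,"rz":0},{"x":0,"y":0,"z":0,"rx":0,"ry":0,"rz":0}]' --jaw 1.0 --newtons 20

```text
clock: 28.4
position: [0.595, -0.3597, 0.1933]
ee_rot: [-1.537, 0.371, -0.383]
force: [-0.8, -0.7, -1.1]
width: 0.243
```

```bash
python3 - <<'E'
from h import *
o=arm.observe();print(o['position'],o['ee_rot'],o['force'],o['ft_torque'],o['width'])
s=arm.get_image('side')
cv2.imwrite('pics/g10.png',cv2.resize(s[205:305,270:370],(500,500)))
E
```

```text
[ 0.59496936 -0.35973512  0.19325584] [-1.53718861  0.37108271 -0.38339416] [-0.77463805 -0.66450243 -1.12290042] [-0.12983111  0.08811455 -0.02857581] 0.2426986099309517
```

View pics/g10.png

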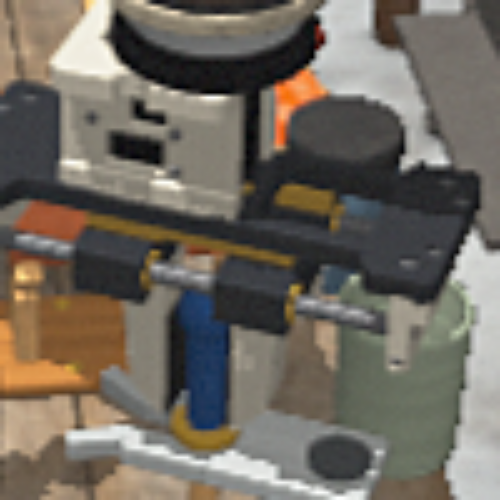

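>>> move_arm --series '[{"x":0,"y":0,"z":0,"rx":0,"ry":0,"rz":0},{"x":0,"y":0,"z":0,"rx":0,"ry":0,"rz":0},{"x":0,"y":0,"z":0,"rx":0,"ry":0,"rz":0}]'

```text
clock: 28.82
position: [0.595, -0.3597, 0.1932]
ee_rot: [-1.537, 0.371, -0.383]
force: [-0.1, -0.0, -2.1]
width: 0.239
```

>>> move_arm --series '[{"x":0,"y":0,"z":0,"rx":0,"ry":0,"rz":0},{"x":0,"y":0,"z":0,"rx":0,"ry":0,"rz":0},{"x":0,"y":0.45,"z":0,"rx":0,"ry":0,"rz":0},{"x":0,"y":0,"z":0,"rx":0,"ry":0,"rz":0}]' --jaw 4.5

```text
clock: 29.32
position: [0.5952, -0.3599, 0.189]
ee_rot: [-1.537, 0.37, -0.384]
force: [0.4, -0.6, 0.0]
width: 0.492
```

```bash
python3 - <<'E'
from h import *
o=arm.observe();print(o['position'],o['force'],o['width'])
s=arm.get_image('side');t=arm.get_image('top')
cv2.imwrite('pics/g11.png',cv2.resize(s[205:305,270:370],(580,580)))
E
```

```text
[ 0.5952228  -0.35993602  0.188958  ] [ 0.35715925 -0.57001423  0.01125143] 0.4917050321563067
```

View pics/g11.png

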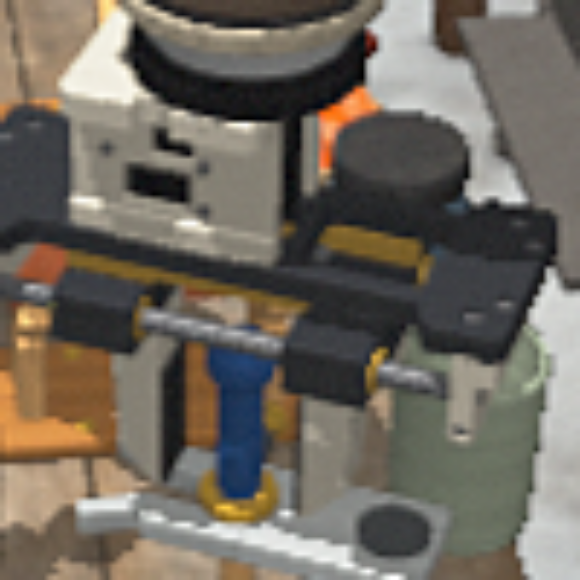

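>>> move_arm --series '[{"x":0,"y":0.1,"z":0,"rx":0,"ry":0,"rz":0},{"x":0,"y":0,"z":0,"rx":0,"ry":0,"rz":0},{"x":0,"y":0,"z":0,"rx":0,"ry":0,"rz":0},{"x":0,"y":0,"z":0,"rx":0,"ry":0,"rz":0},{"x":0,"y":0,"z":0,"rx":0,"ry":0,"rz":0},{"x":0,"y":0,"z":0,"rx":0,"ry":0,"rz":0}]' --jaw 1.0 --newtons 25

```text
clock: 30.18
position: [0.5955, -0.3602, 0.1886]
ee_rot: [-1.538, 0.37, -0.385]
force: [-1.1, -0.6, 0.2]
width: 0.21
```

```bash
python3 - <<'E'
from h import *
o=arm.observe();print(o['position'],o['force'],o['ft_torque'],o['width'])
s=arm.get_image('side');t=arm.get_image('top')
cv2.imwrite('pics/g12.png',cv2.resize(s[205:305,270:370],(580,580)))
E
```

```text
[ 0.59547707 -0.36020126  0.18856924] [-1.12373399 -0.55533251  0.17230742] [-0.10990568  0.08476589  0.02302807] 0.2095209632868934
```

View pics/g12.png

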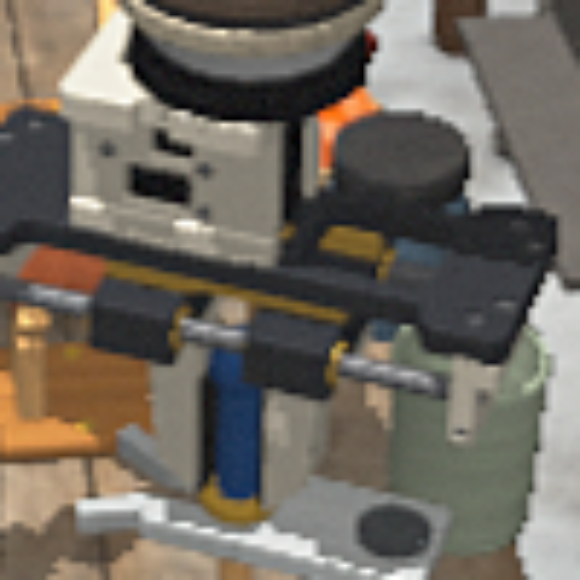

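>>> move_arm --series '[{"x":0,"y":0,"z":0,"rx":0,"ry":0,"rz":0},{"x":0,"y":0,"z":0,"rx":0,"ry":0,"rz":0},{"x":0,"y":0.22,"z":0,"rx":0,"ry":0,"rz":0},{"x":0,"y":0,"z":0,"rx":0,"ry":0,"rz":0}]' --jaw 3.0

```text
clock: 30.78
position: [0.5955, -0.3602, 0.1861]
ee_rot: [-1.538, 0.37, -0.385]
force: [0.1, -0.3, -0.1]
width: 0.327
```

>>> move_arm --series '[{"x":0,"y":0,"z":0,"rx":0,"ry":0,"rz":0},{"x":0,"y":0,"z":0,"rx":0,"ry":0,"rz":0},{"x":0,"y":0,"z":0,"rx":0,"ry":0,"rz":0},{"x":0,"y":0,"z":0,"rx":0,"ry":0,"rz":0},{"x":0,"y":0,"z":0,"rx":0,"ry":0,"rz":0}]' --jaw 1.0 --newtons 25

```text
clock: 31.4
position: [0.5955, -0.3601, 0.186]
ee_rot: [-1.538, 0.37, -0.385]
force: [-0.3, 0.4, -0.6]
width: 0.194
```

>>> move_arm --series '[{"x":0,"y":0,"z":0,"rx":0,"ry":0,"rz":0},{"x":0,"y":0,"z":0,"rx":0,"ry":0,"rz":0},{"x":0,"y":-0.3,"z":0,"rx":0,"ry":0,"rz":0},{"x":0,"y":-0.3,"z":0,"rx":0,"ry":0,"rz":0},{"x":0,"y":0,"z":0,"rx":0,"ry":0,"rz":0}]' --newtons 40

```text
clock: 32.02
position: [0.5954, -0.3601, 0.1923]
ee_rot: [-1.538, 0.37, -0.385]
force: [0.5, -0.3, 1.2]
width: 0.194
```

```bash
python3 - <<'E'
from h import *
o=arm.observe();print(o['position'],o['force'],o['ft_torque'],o['width'])
s=arm.get_image('side');t=arm.get_image('top')
cv2.imwrite('pics/g13.png',cv2.resize(s[205:305,270:370],(580,580)))
E
```

```text
[ 0.59542198 -0.36011418  0.19230889] [ 0.45285739 -0.31052867  1.16864016] [-0.07490016  0.12971895 -0.04903816] 0.19398924087810415
```

View pics/g13.png

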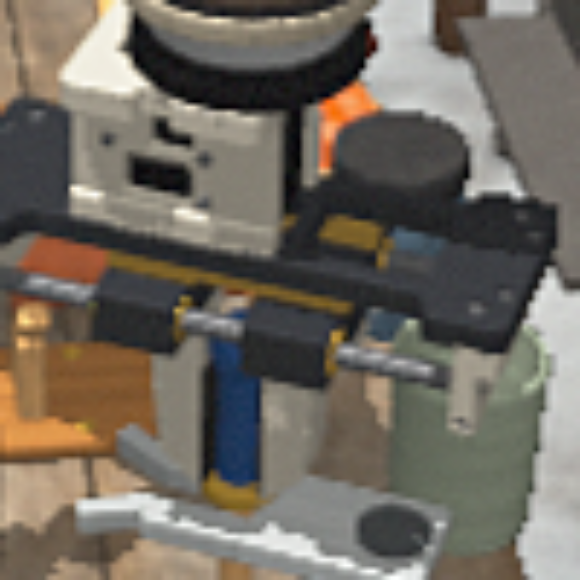

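>>> move_arm --series '[{"x":-0.6,"y":0,"z":0,"rx":0,"ry":0,"rz":0},{"x":-0.6,"y":0,"z":0,"rx":0,"ry":0,"rz":0},{"x":-0.6,"y":0,"z":0,"rx":0,"ry":0,"rz":0}]'

```text
clock: 32.5
position: [0.5792, -0.3517, 0.1923]
ee_rot: [-1.538, 0.369, -0.386]
force: [-0.6, -0.2, -0.5]
width: 0.195
```

```bash
python3 - <<'E'
from h import *
o=arm.observe();print(o['position'],o['force'],o['ft_torque'],o['width'])
err([.5955,-.3601,.192],toolR(-27.5))
E
```

```text
[ 0.57921174 -0.35173751  0.19230517] [-0.62798449 -0.2455718  -0.54877831] [-0.04038333  0.13318907  0.02930955] 0.19500163535322645
err world mm [16.3 -8.4 -0.3] tool cm [1.83 0.05 0.01] rot tool [-0.002 -0.001  0.011]
```

>>> move_arm --series '[{"x":-1.2,"y":0,"z":0,"rx":0,"ry":0,"rz":0},{"x":-1.2,"y":0,"z":0,"rx":0,"ry":0,"rz":0},{"x":-1.2,"y":0,"z":0,"rx":0,"ry":0,"rz":0},{"x":-1.2,"y":0,"z":0,"rx":0,"ry":0,"rz":0},{"x":-1.2,"y":0,"z":0,"rx":0,"ry":0,"rz":0},{"x":0,"y":0,"z":0,"rx":0,"ry":0,"rz":0}]'

```text
clock: 33.25
position: [0.5201, -0.3208, 0.1915]
ee_rot: [-1.537, 0.371, -0.384]
force: [0.5, -0.6, -0.6]
width: 0.191
```

```bash
python3 - <<'E'
from h import *
o=arm.observe();print(o['position'],o['force'],o['width'])
err([.5955,-.3601,.192],toolR(-27.5))
s=arm.get_image('side');t=arm.get_image('top')
cv2.imwrite('pics/s14.png',s);cv2.imwrite('pics/t14.png',t)
cv2.imwrite('pics/g14.png',np.hstack([cv2.resize(t[145:285,320:440],(390,455)),cv2.resize(s[205:325,190:310],(390,455))]))
E
```

```text
[ 0.52008738 -0.32084028  0.1914822 ] [ 0.53168369 -0.59228053 -0.63642597] 0.19119273498918424
err world mm [ 75.4 -39.3   0.5] tool cm [8.5  0.02 0.01] rot tool [-0.003 -0.002  0.008]
```

View pics/g14.png

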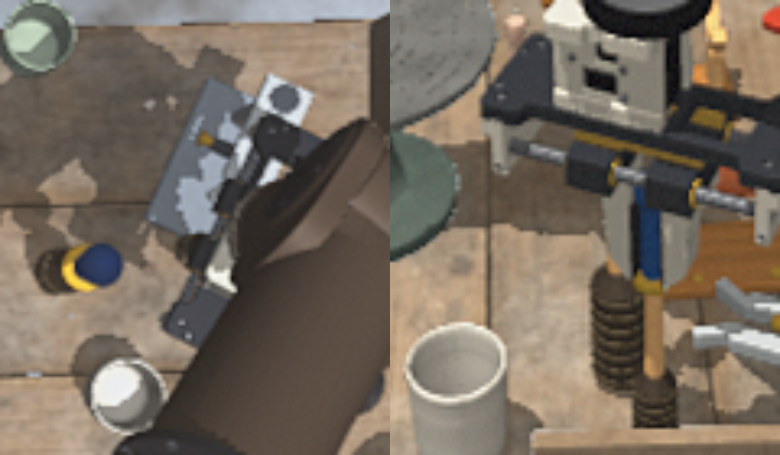

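```bash
python3 - <<'E'
from h import *
t=cv2.imread('pics/top0.png')
print(tri({'top':(359.25,266.75),'side':(210.5,300.5)}))
g=cv2.cvtColor(t,cv2.COLOR_BGR2GRAY)
# cup brush tip offsets
s=cv2.imread('pics/s14.png'); print('tip expected px',proj('side',[.520,-.3208,.1915-.148]),'grip',proj('side',[.520,-.3208,.1915]))
a=plan([.52,-.3208,.262],toolR(-27.5),vmax=3.6);print();plan([.391,-.2565,.262],toolR(-27.5),a,vmax=4)
crop(s,190,280,100,60,7,'pics/g15.png')
E
```

```text
[ 0.39076584 -0.25564288  0.06621805]
tip expected px [271.28364067 324.89307221] grip [270.44081085 268.90318391]
2 rows
1 x {"x": -0.03, "y": -3.53, "z": 0.0, "rx": -0.001, "ry": -0.001, "rz": 0.004}
1 x {"x": -0.04, "y": -3.53, "z": -0.0, "rx": -0.001, "ry": -0.001, "rz": 0.004}

4 rows
4 x {"x": -3.6, "y": 0.0, "z": -0.06, "rx": 0.0, "ry": 0.0, "rz": 0.0}
```

View pics/g15.png

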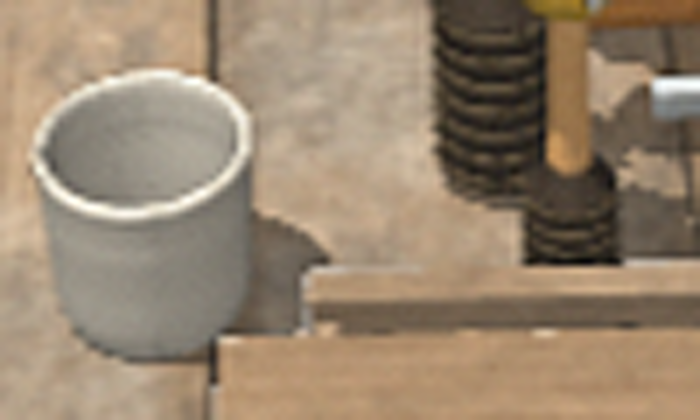

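>>> move_arm --series '[{"x":0,"y":-3.55,"z":0,"rx":0,"ry":0,"rz":0.004},{"x":0,"y":-3.55,"z":0,"rx":0,"ry":0,"rz":0.004},{"x":-3.6,"y":0,"z":-0.06,"rx":0,"ry":0,"rz":0},{"x":-3.6,"y":0,"z":-0.06,"rx":0,"ry":0,"rz":0},{"x":-3.6,"y":0,"z":-0.06,"rx":0,"ry":0,"rz":0},{"x":-3.4,"y":0,"z":-0.06,"rx":0,"ry":0,"rz":0},{"x":0,"y":0,"z":0,"rx":0,"ry":0,"rz":0}]'

```text
clock: 34.22
position: [0.3937, -0.2578, 0.2645]
ee_rot: [-1.538, 0.373, -0.38]
force: [1.0, 0.2, -0.3]
width: 0.189
```

```bash
python3 - <<'E'
from h import *
print(arm.observe()['width'])
err([.391,-.2562,.262],toolR(-27.5))
s=arm.get_image('side');t=arm.get_image('top')
cv2.imwrite('pics/s16.png',s);cv2.imwrite('pics/t16.png',t)
cv2.imwrite('pics/g16.png',np.hstack([cv2.resize(t[205:305,320:420],(390,390)),cv2.resize(s[225:345,150:270],(390,390))]))
p=cur()[0]; print(proj('side',p-[0,0,.148]),proj('side',p-[0,0,.088]))
E
```

```text
0.18855062241609277
err world mm [-2.7  1.6 -2.5] tool cm [-0.31  0.25  0.02] rot tool [-0.001 -0.     0.004]
[210.42538712 283.00389657] [208.43802681 260.20514103]
```

View pics/g16.png

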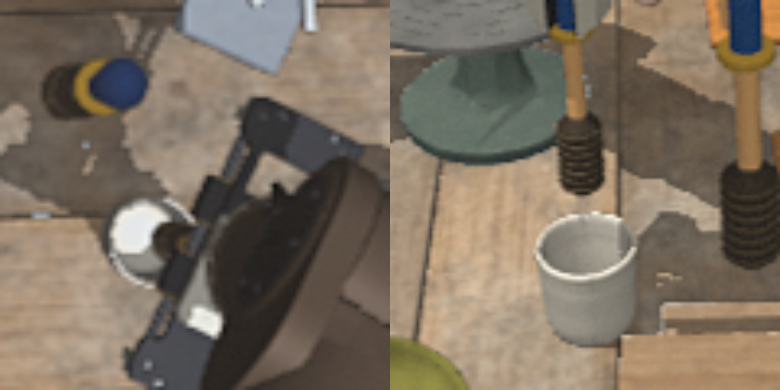

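>>> move_arm --series '[{"x":0,"y":1.5,"z":0.15,"rx":0,"ry":0,"rz":0.004},{"x":0,"y":2.0,"z":0,"rx":0,"ry":0,"rz":0},{"x":0,"y":2.0,"z":0,"rx":0,"ry":0,"rz":0},{"x":0,"y":0,"z":0,"rx":0,"ry":0,"rz":0}]'

```text
clock: 34.83
position: [0.3998, -0.2586, 0.2053]
ee_rot: [-1.541, 0.376, -0.376]
force: [-0.5, -0.2, -0.3]
width: 0.191
```

```bash
python3 - <<'E'
from h import *
print(arm.observe()['width'],arm.observe()['force'])
err([.392,-.2562,.262],toolR(-27.5))
s=arm.get_image('side');t=arm.get_image('top')
cv2.imwrite('pics/g17.png',np.hstack([cv2.resize(t[225:295,330:400],(390,390)),cv2.resize(s[255:335,170:250],(390,390))]))
E
```

```text
0.19148809982127032 [-0.50412957 -0.15355628 -0.26253532]
err world mm [-7.8  2.4 56.7] tool cm [-0.8  -5.67 -0.16] rot tool [0.003 0.001 0.001]
```

View pics/g17.png

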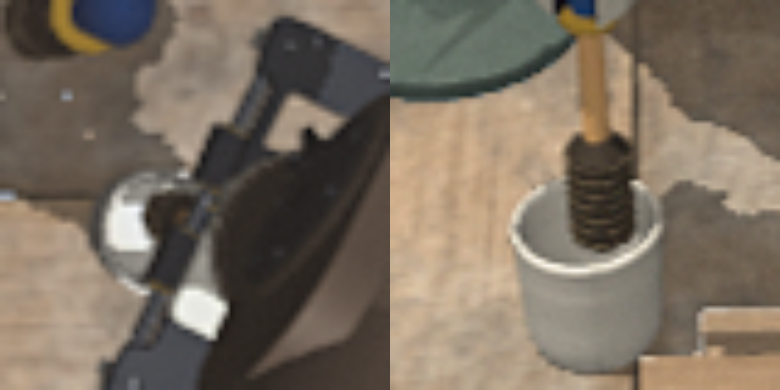

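>>> move_arm --series '[{"x":-0.75,"y":0,"z":-0.1,"rx":0,"ry":0,"rz":0},{"x":0,"y":0,"z":0,"rx":0,"ry":0,"rz":0},{"x":-0.08,"y":1.0,"z":0,"rx":0,"ry":0,"rz":0},{"x":-0.08,"y":1.0,"z":0,"rx":0,"ry":0,"rz":0},{"x":0,"y":0,"z":0,"rx":0,"ry":0,"rz":0}]'

```text
clock: 35.55
position: [0.3924, -0.256, 0.1869]
ee_rot: [-1.541, 0.371, -0.38]
force: [-0.0, 0.1, -0.6]
width: 0.19
```

```bash
python3 - <<'E'
from h import *
print(arm.observe()['width'],arm.observe()['force'])
err([.392,-.2562,.163],toolR(-27.5))
s=arm.get_image('side')
cv2.imwrite('pics/g18.png',np.hstack([cv2.resize(s[255:335,170:250],(390,390))]))
E
```

```text
0.18969854880061046 [-0.01121579  0.06362546 -0.5848383 ]
err world mm [ -0.4  -0.2 -23.9] tool cm [-0.04  2.39 -0.03] rot tool [0.002 0.001 0.006]
```

View pics/g18.png

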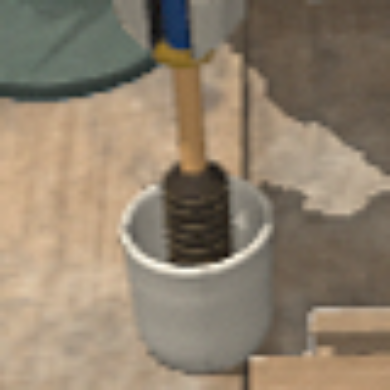

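>>> move_arm --series '[{"x":-0.1,"y":1.2,"z":0,"rx":0,"ry":0,"rz":0.003},{"x":-0.1,"y":1.2,"z":0,"rx":0,"ry":0,"rz":0},{"x":0,"y":0,"z":0,"rx":0,"ry":0,"rz":0},{"x":0,"y":0,"z":0,"rx":0,"ry":0,"rz":0}]'

```text
clock: 36.1
position: [0.3908, -0.2554, 0.1613]
ee_rot: [-1.541, 0.374, -0.378]
force: [0.3, -0.1, -0.8]
width: 0.191
```

```bash
python3 - <<'E'
from h import *
print(arm.observe()['width'],arm.observe()['force'])
err([.392,-.2562,.163],toolR(-27.5))
s=arm.get_image('side')
cv2.imwrite('pics/g19.png',np.hstack([cv2.resize(s[235:335,160:260],(390,390))]))
E
```

```text
0.19078992720883542 [ 0.2860877  -0.11285572 -0.76243609]
err world mm [ 1.2 -0.8  1.7] tool cm [ 0.14 -0.17 -0.02] rot tool [0.002 0.001 0.003]
```

View pics/g19.png

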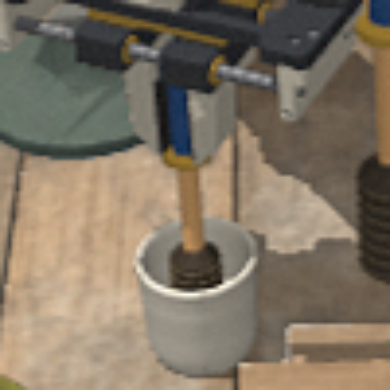

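>>> move_arm --series '[{"x":0.1,"y":-1.6,"z":0,"rx":0,"ry":0,"rz":0.003},{"x":0.1,"y":-1.6,"z":0,"rx":0,"ry":0,"rz":0},{"x":0.1,"y":-1.6,"z":0,"rx":0,"ry":0,"rz":0},{"x":0,"y":0,"z":0,"rx":0,"ry":0,"rz":0},{"x":0,"y":0,"z":0,"rx":0,"ry":0,"rz":0}]'

```text
clock: 36.78
position: [0.3937, -0.2568, 0.2111]
ee_rot: [-1.54, 0.375, -0.376]
force: [-0.3, 0.1, -1.3]
width: 0.189
```

```bash
python3 - <<'E'
from h import *
print(arm.observe()['width'])
err([.392,-.2562,.163],toolR(-27.5))
s=arm.get_image('side')
cv2.imwrite('pics/g20.png',np.hstack([cv2.resize(s[235:335,160:260],(390,390))]))
E
```

```text
0.18886055342747946
err world mm [ -1.7   0.6 -48.1] tool cm [-0.18  4.81 -0.02] rot tool [0.002 0.001 0.001]
```

View pics/g20.png

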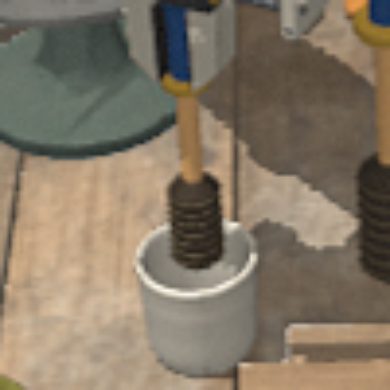

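Tip at about 63 mm, near the rim, centred at (195,265). Second stroke down.

>>> move_arm --series '[{"x":-0.2,"y":1.6,"z":0,"rx":0,"ry":0,"rz":0.002},{"x":-0.08,"y":1.6,"z":0,"rx":0,"ry":0,"rz":0},{"x":-0.05,"y":1.6,"z":0,"rx":0,"ry":0,"rz":0},{"x":0,"y":0,"z":0,"rx":0,"ry":0,"rz":0},{"x":0,"y":0,"z":0,"rx":0,"ry":0,"rz":0}]'

```text
clock: 37.45
position: [0.3896, -0.2549, 0.16]
ee_rot: [-1.539, 0.379, -0.373]
force: [0.4, -1.3, 0.3]
width: 0.189
```

```bash
python3 - <<'E'
from h import *
print(arm.observe()['width'],arm.observe()['force'])
err([.392,-.2562,.163],toolR(-27.5))
s=arm.get_image('side')
cv2.imwrite('pics/g21.png',np.hstack([cv2.resize(s[235:335,160:260],(390,390))]))
E
```

```text
0.18886626608790785 [ 0.44869827 -1.30212259  0.34981648]
err world mm [ 2.4 -1.3  3. ] tool cm [ 0.27 -0.3  -0.  ] rot tool [ 0.002  0.    -0.004]
```

View pics/g21.png

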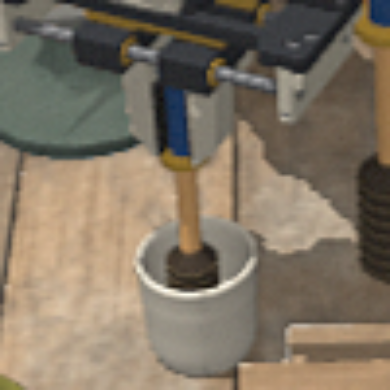

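>>> move_arm --series '[{"x":0.2,"y":-1.6,"z":0,"rx":0,"ry":0,"rz":0},{"x":0.1,"y":-1.6,"z":0,"rx":0,"ry":0,"rz":0},{"x":0.05,"y":-1.6,"z":0,"rx":0,"ry":0,"rz":0},{"x":0,"y":0,"z":0,"rx":0,"ry":0,"rz":0},{"x":0,"y":0,"z":0,"rx":0,"ry":0,"rz":0}]'

```text
clock: 38.12
position: [0.3936, -0.2568, 0.211]
ee_rot: [-1.539, 0.377, -0.375]
force: [0.2, 0.4, -0.3]
width: 0.191
```

```bash
python3 - <<'E'
from h import *
print(arm.observe()['width'],arm.observe()['force'])
err([.392,-.2562,.163],toolR(-27.5))
s=arm.get_image('side')
cv2.imwrite('pics/g22.png',np.hstack([cv2.resize(s[235:335,160:260],(390,390))]))
E
```

```text
0.19074096206719268 [ 0.21726483  0.43262709 -0.26117153]
err world mm [ -1.6   0.6 -48. ] tool cm [-0.17  4.8  -0.01] rot tool [ 0.002  0.001 -0.001]
```

View pics/g22.png

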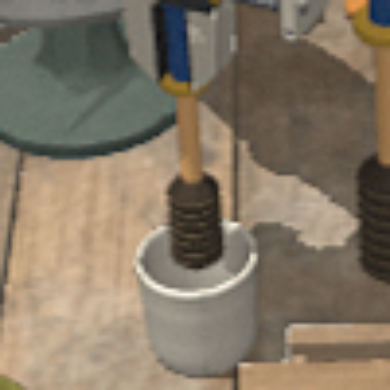

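Third stroke down, then up, well above.

>>> move_arm --series '[{"x":-0.15,"y":1.6,"z":0,"rx":0,"ry":0,"rz":0},{"x":-0.05,"y":1.6,"z":0,"rx":0,"ry":0,"rz":0},{"x":-0.03,"y":1.5,"z":0,"rx":0,"ry":0,"rz":0},{"x":0,"y":0,"z":0,"rx":0,"ry":0,"rz":0},{"x":0,"y":0,"z":0,"rx":0,"ry":0,"rz":0}]'

```text
clock: 38.8
position: [0.3904, -0.2555, 0.1611]
ee_rot: [-1.539, 0.38, -0.373]
force: [0.1, -0.1, -0.8]
width: 0.192
```

```bash
python3 - <<'E'
from h import *
print(arm.observe()['width'],arm.observe()['force'])
err([.392,-.2562,.163],toolR(-27.5))
s=arm.get_image('side')
cv2.imwrite('pics/g23.png',np.hstack([cv2.resize(s[235:335,160:260],(390,390))]))
E
```

```text
0.1918332965582549 [ 0.0753945  -0.10446288 -0.75637653]
err world mm [ 1.6 -0.7  1.9] tool cm [ 0.17 -0.19  0.01] rot tool [ 0.002  0.    -0.004]
```

View pics/g23.png

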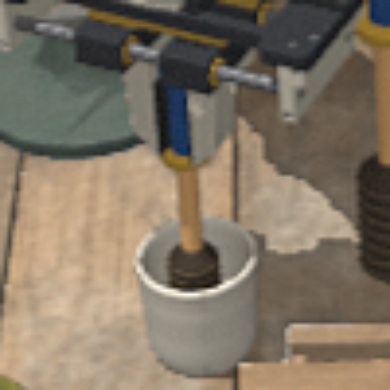

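>>> move_arm --series '[{"x":0.15,"y":-1.6,"z":0,"rx":0,"ry":0,"rz":0},{"x":0.1,"y":-1.6,"z":0,"rx":0,"ry":0,"rz":0},{"x":0,"y":-1.6,"z":0,"rx":0,"ry":0,"rz":0},{"x":0,"y":0,"z":0,"rx":0,"ry":0,"rz":0},{"x":0,"y":0,"z":0,"rx":0,"ry":0,"rz":0},{"x":0,"y":-2.5,"z":0,"rx":0,"ry":0,"rz":0},{"x":0,"y":-2.5,"z":0,"rx":0,"ry":0,"rz":0},{"x":0,"y":0,"z":0,"rx":0,"ry":0,"rz":0}]'

```text
clock: 39.85
position: [0.3927, -0.2563, 0.2612]
ee_rot: [-1.539, 0.38, -0.372]
force: [-0.9, -0.1, -1.1]
width: 0.19
```

```bash
python3 - <<'E'
from h import *
print(arm.observe()['width'],arm.observe()['clock'])
R=toolR(-27.5)
home=np.array([.5955,-.3601,.186]); err(home,R)
d=R.apply([1,0,0]); pre=home-d*.085; print(pre)
a=plan([pre[0],pre[1],.262],R)
s=arm.get_image('side')
cv2.imwrite('pics/g24.png',np.hstack([cv2.resize(s[225:345,150:270],(480,480))]))
E
```

```text
0.18985973327812697 39.85
err world mm [ 202.8 -103.8  -75.2] tool cm [22.82  7.42  0.16] rot tool [ 0.002  0.    -0.004]
[ 0.52010408 -0.32085137  0.186     ]
4 rows
1 x {"x": 3.57, "y": -0.04, "z": 0.04, "rx": 0.001, "ry": 0.0, "rz": -0.001}
2 x {"x": 3.57, "y": -0.03, "z": 0.04, "rx": 0.001, "ry": 0.0, "rz": -0.001}
1 x {"x": 3.57, "y": -0.02, "z": 0.04, "rx": 0.001, "ry": 0.0, "rz": -0.001}
```

View pics/g24.png

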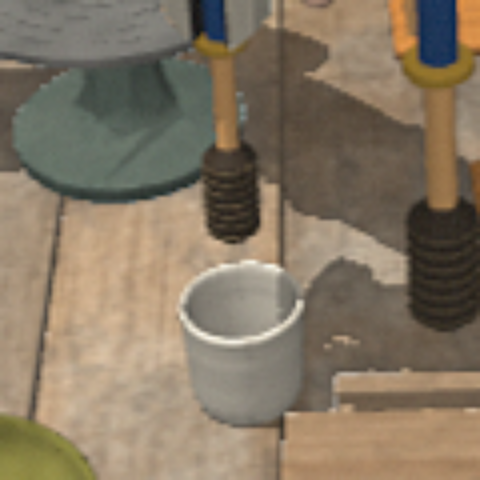

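>>> move_arm --series '[{"x":3.5,"y":0,"z":0.04,"rx":0,"ry":0,"rz":0},{"x":3.5,"y":0,"z":0.04,"rx":0,"ry":0,"rz":0},{"x":3.5,"y":0,"z":0.04,"rx":0,"ry":0,"rz":0},{"x":3.0,"y":0,"z":0.04,"rx":0,"ry":0,"rz":0},{"x":0,"y":0,"z":0,"rx":0,"ry":0,"rz":0}]'

```text
clock: 40.52
position: [0.5136, -0.3161, 0.2506]
ee_rot: [-1.536, 0.388, -0.362]
force: [-0.7, -0.6, -1.7]
width: 0.19
```

```bash
python3 - <<'E'
from h import *
R=toolR(-27.5);home=np.array([.5955,-.3601,.186]);pre=home-R.apply([1,0,0])*.085+[0,0,.006]; err(pre,R);print(arm.observe()['width'])
E
```

```text
err world mm [  6.5  -4.8 -58.6] tool cm [ 0.89  5.85 -0.12] rot tool [ 0.002  0.002 -0.016]
0.19038722110754952
```

>>> move_arm --series '[{"x":0,"y":1.5,"z":-0.12,"rx":0,"ry":0,"rz":-0.016},{"x":0,"y":1.5,"z":0,"rx":0,"ry":0,"rz":0},{"x":0,"y":1.5,"z":0,"rx":0,"ry":0,"rz":0},{"x":0,"y":1.1,"z":0,"rx":0,"ry":0,"rz":0},{"x":0,"y":0,"z":0,"rx":0,"ry":0,"rz":0},{"x":0,"y":0,"z":0,"rx":0,"ry":0,"rz":0}]'

```text
clock: 41.28
position: [0.5096, -0.3158, 0.1887]
ee_rot: [-1.538, 0.381, -0.37]
force: [0.0, 0.2, -1.3]
width: 0.189
```

```bash
python3 - <<'E'
from h import *
R=toolR(-27.5);home=np.array([.5955,-.3601,.186]);pre=home-R.apply([1,0,0])*.085+[0,0,.006]; err(pre,R);print(arm.observe()['width'])
s=arm.get_image('side');cv2.imwrite('pics/s25.png',s)
cv2.imwrite('pics/g25.png',np.hstack([cv2.resize(s[235:335,230:330],(580,580))]))
s0=cv2.imread('pics/s14.png');cv2.imwrite('pics/g25b.png',np.hstack([cv2.resize(s0[255:335,235:315],(390,390)),cv2.resize(s[255:335,235:315],(390,390))]))
E
```

```text
err world mm [10.5 -5.1  3.3] tool cm [ 1.17 -0.34  0.04] rot tool [ 0.002  0.001 -0.007]
0.18917309913242794
```

View pics/g25b.png

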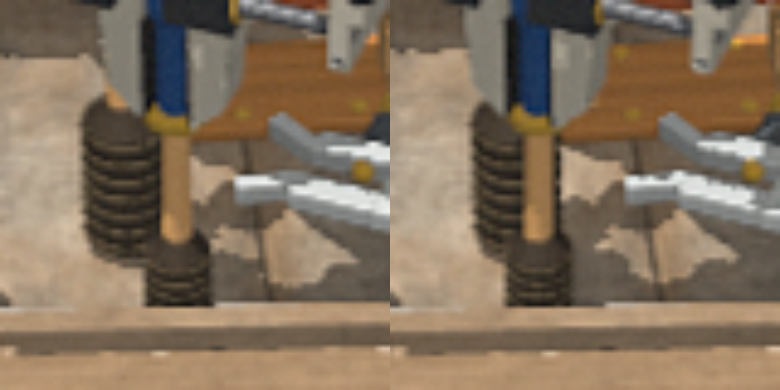

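>>> move_arm --series '[{"x":1.1,"y":-0.34,"z":0.04,"rx":0,"ry":0,"rz":-0.007},{"x":0,"y":0,"z":0,"rx":0,"ry":0,"rz":0},{"x":1.0,"y":0,"z":0,"rx":0,"ry":0,"rz":0},{"x":1.0,"y":0,"z":0,"rx":0,"ry":0,"rz":0},{"x":0,"y":0,"z":0,"rx":0,"ry":0,"rz":0}]'

```text
clock: 41.95
position: [0.5406, -0.3312, 0.1937]
ee_rot: [-1.541, 0.373, -0.378]
force: [-0.3, -0.4, -0.6]
width: 0.189
```

```bash
python3 - <<'E'
from h import *
R=toolR(-27.5);home=np.array([.5955,-.3601,.192]); err(home,R);print(arm.observe()['width'],arm.observe()['force'])
E
```

```text
err world mm [ 54.9 -28.9  -1.7] tool cm [ 6.2   0.19 -0.04] rot tool [0.002 0.001 0.004]
0.1892573019909901 [-0.30622947 -0.38729485 -0.56538111]
```

>>> move_arm --series '[{"x":1.0,"y":0.1,"z":-0.03,"rx":0,"ry":0,"rz":0.004},{"x":1.0,"y":0,"z":0,"rx":0,"ry":0,"rz":0},{"x":1.0,"y":0,"z":0,"rx":0,"ry":0,"rz":0},{"x":0,"y":0,"z":0,"rx":0,"ry":0,"rz":0}]'

```text
clock: 42.45
position: [0.5691, -0.3463, 0.1922]
ee_rot: [-1.54, 0.376, -0.374]
force: [0.6, -0.5, -0.3]
width: 0.195
```

```bash
python3 - <<'E'
from h import *
R=toolR(-27.5);home=np.array([.5955,-.3601,.192]); err(home,R);print(arm.observe()['width'],arm.observe()['force'])
s=arm.get_image('side');cv2.imwrite('pics/g26.png',np.hstack([cv2.resize(s[225:325,260:360],(580,580))]))
E
```

```text
err world mm [ 26.4 -13.8  -0.2] tool cm [ 2.98  0.01 -0.01] rot tool [ 0.002  0.002 -0.001]
0.19493236391258317 [ 0.59844665 -0.48843256 -0.30934612]
```

View pics/g26.png

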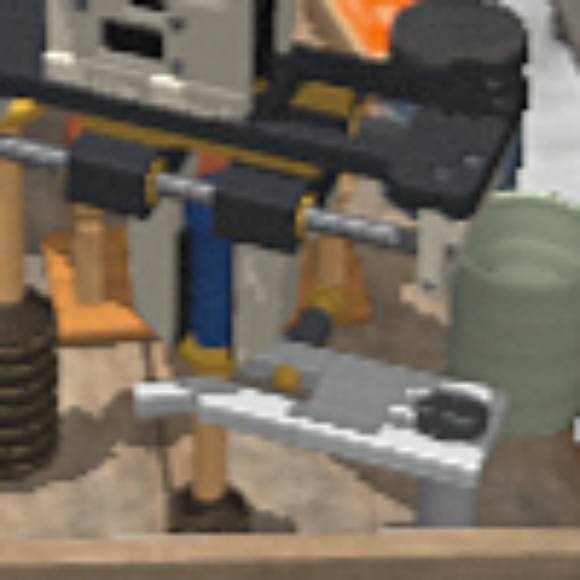

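>>> move_arm --series '[{"x":1.0,"y":0,"z":0,"rx":0,"ry":0,"rz":0},{"x":1.0,"y":0,"z":0,"rx":0,"ry":0,"rz":0},{"x":0.8,"y":0,"z":0,"rx":0,"ry":0,"rz":0},{"x":0,"y":0,"z":0,"rx":0,"ry":0,"rz":0}]' --newtons 45

```text
clock: 43.0
position: [0.5948, -0.3597, 0.1919]
ee_rot: [-1.539, 0.377, -0.374]
force: [1.8, -0.4, -1.0]
width: 0.191
```

```bash
python3 - <<'E'
from h import *
R=toolR(-27.5);home=np.array([.5955,-.3601,.192]); err(home,R);print(arm.observe()['width'],arm.observe()['force'],arm.observe()['ft_torque'])
E
```

```text
err world mm [ 0.7 -0.4  0.1] tool cm [ 0.09 -0.01 -0.  ] rot tool [ 0.002  0.001 -0.002]
0.1912498402515034 [ 1.76596955 -0.40695845 -1.02470951] [-0.3805361  -0.37812177 -0.00949412]
```

>>> move_arm --series '[{"x":0.12,"y":0,"z":0,"rx":0,"ry":0,"rz":0},{"x":0,"y":0.3,"z":0,"rx":0,"ry":0,"rz":0},{"x":0,"y":0.25,"z":0,"rx":0,"ry":0,"rz":0},{"x":0,"y":0,"z":0,"rx":0,"ry":0,"rz":0}]'

```text
clock: 43.5
position: [0.5958, -0.3603, 0.1866]
ee_rot: [-1.539, 0.377, -0.374]
force: [-0.4, -1.0, -2.5]
width: 0.189
```

```bash
python3 - <<'E'
from h import *
R=toolR(-27.5);home=np.array([.5955,-.3601,.186]); err(home,R);print(arm.observe()['width'],arm.observe()['force'],arm.observe()['ft_torque'])
s=arm.get_image('side');cv2.imwrite('pics/g27.png',np.hstack([cv2.resize(s[225:325,260:360],(580,580))]))
E
```

```text
err world mm [-0.3  0.2 -0.6] tool cm [-0.04  0.06  0.01] rot tool [ 0.001  0.001 -0.001]
0.18885028238253754 [-0.36542777 -0.98923143 -2.45497359] [-0.0674827   0.04251371  0.04838604]
```

View pics/g27.png

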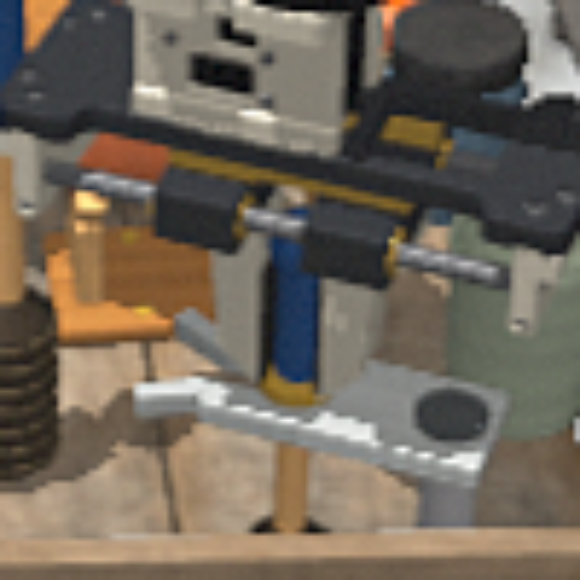

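Home. Now open and rise straight up past the ball.

>>> move_arm --series '[{"x":0,"y":0,"z":0,"rx":0,"ry":0,"rz":0},{"x":0,"y":0,"z":0,"rx":0,"ry":0,"rz":0},{"x":0,"y":0,"z":0,"rx":0,"ry":0,"rz":0},{"x":0,"y":0,"z":0,"rx":0,"ry":0,"rz":0},{"x":0,"y":-1.0,"z":0,"rx":0,"ry":0,"rz":0},{"x":0,"y":-1.5,"z":0,"rx":0,"ry":0,"rz":0},{"x":0,"y":0,"z":0,"rx":0,"ry":0,"rz":0}]' --jaw 4.5 --newtons 20

```text
clock: 44.42
position: [0.5962, -0.3608, 0.2144]
ee_rot: [-1.54, 0.376, -0.376]
force: [1.0, 0.3, 0.4]
width: 0.488
```

```bash
python3 - <<'E'
from h import *
R=toolR(-27.5);err([.5955,-.3601,.30],R);print(arm.observe()['width'])
s=arm.get_image('side');cv2.imwrite('pics/g28.png',np.hstack([cv2.resize(s[225:325,260:360],(580,580))]))
E
```

```text
err world mm [-0.7  0.7 85.6] tool cm [-0.09 -8.56  0.02] rot tool [0.002 0.001 0.   ]
0.4876525462053743
```

View pics/g28.png

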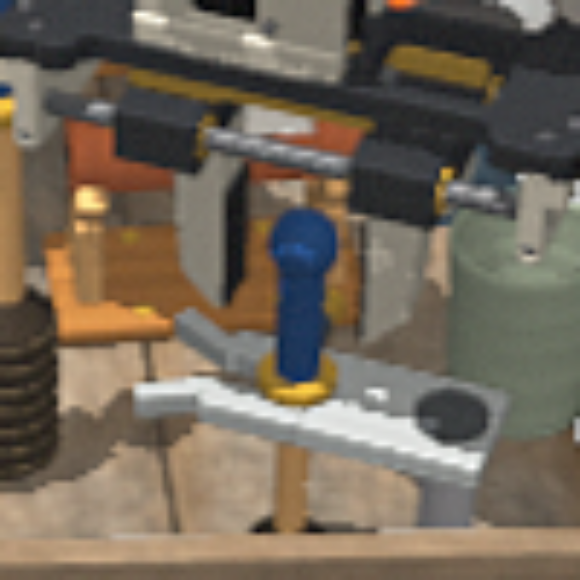

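>>> move_arm --series '[{"x":0,"y":-1.5,"z":0,"rx":0,"ry":0,"rz":0},{"x":0,"y":-2,"z":0,"rx":0,"ry":0,"rz":0},{"x":0,"y":-2,"z":0,"rx":0,"ry":0,"rz":0},{"x":0,"y":-4,"z":0,"rx":0,"ry":0,"rz":0},{"x":0,"y":-5,"z":0,"rx":0,"ry":0,"rz":0},{"x":0,"y":-4,"z":0,"rx":0,"ry":0,"rz":0},{"x":-5,"y":0,"z":0,"rx":0,"ry":0,"rz":0},{"x":-5,"y":0,"z":0,"rx":0,"ry":0,"rz":0},{"x":-5,"y":0,"z":-2,"rx":0,"ry":0,"rz":0},{"x":-5,"y":0,"z":-4,"rx":0,"ry":0,"rz":0},{"x":-4,"y":0,"z":-4,"rx":0,"ry":0,"rz":0},{"x":0,"y":0,"z":0,"rx":0,"ry":0,"rz":0}]'

```text
clock: 45.98
position: [0.331, -0.3386, 0.4128]
ee_rot: [-1.542, 0.371, -0.381]
force: [1.2, 0.1, -0.2]
width: 0.491
```

```bash
python3 - <<'E'
from h import *
s=arm.get_image('side');cv2.imwrite('pics/s29.png',s);t=arm.get_image('top');cv2.imwrite('pics/t29.png',t)
E
```

```text
(no output)
```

View pics/t29.png

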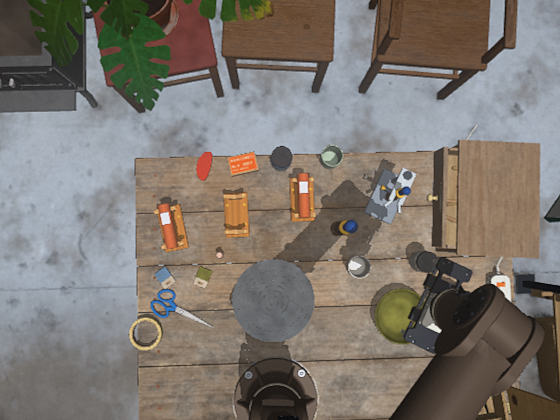

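View pics/s29.png

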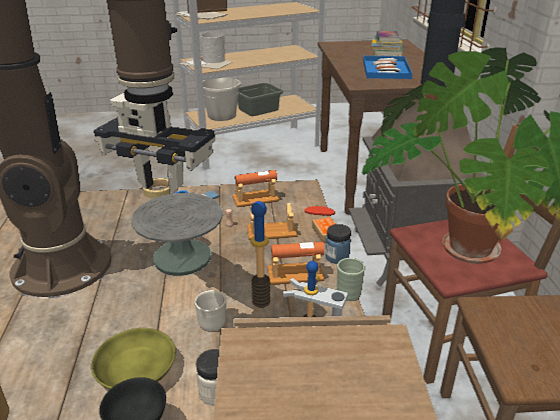

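```bash
python3 - <<'E'
from side import *
s=cv2.imread('pics/s29.png');t=cv2.imread('pics/t29.png')
f=lambda i,sz:cv2.resize(i,sz,interpolation=cv2.INTER_NEAREST)
cv2.imwrite('pics/g30.png',np.vstack([np.hstack([f(t[195:245,150:200],(300,300)),f(t[168:218,278:328],(300,300))]),np.hstack([f(s[160:210,230:280],(300,300)),f(s[230:280,275:325],(300,300))])]))
for nm,c,y,dv in(('L',np.array([.5201,.2990,.075]),np.radians(9.5),0),('R',np.array([.597,-.1002,.075]),.006,0)):
    print(nm,'area',np.round(white(t,c,y,phi=0),2))
    r=sidefit(s,c,y,0); print([tuple(round(float(x),2) for x in q) for q in r])
    u=r[3][0]
    for ph in(-10,-5,0,5,10): print(ph,np.round(model(c,y,ph,u),2),np.round(flat_uv(c,y,ph,'top'),2))
    v0=int(model(c,y,0,u)[3]); print('bottom',v0-4,[int(s[v,u].sum()) for v in range(v0-4,v0+5)],'B all',int(model(c,y,0,u)[2])-3,[int(s[v,u,0]) for v in range(int(model(c,y,0,u)[2])-3,int(model(c,y,0,u)[2])+9)])
    rows=list(range(203,207))+list(range(232,246,3)) if nm=='L' else list(range(176,180))+list(range(200,214,3))
    print([q[0::3] for q in silh(t,c,y,rows)], [round(float(axis_u(c,y,v)),2) for v in (white(t,c,y)[1],)])
E
```

```text
L area [164.89 217.92  92.25]
[(258.0, 165.02, 174.95), (259.0, 166.5, 175.57), (260.0, 165.01, 175.51), (261.0, 164.03, 174.95), (262.0, 164.01, 174.96), (263.0, 171.01, 174.88), (264.0, 164.01, 174.75)]
-10 [171.88 174.24 171.24 182.32] [164.31 219.06]
-5 [171.68 174.68 171.24 182.32] [164.66 218.99]
0 [171.51 175.14 171.24 182.32] [165.02 218.92]
5 [171.39 175.61 171.24 182.32] [165.38 218.85]
10 [171.3  176.1  171.24 182.32] [165.75 218.78]
bottom 178 [302, 252, 229, 197, 277, 388, 397, 369, 354] B all 168 [177, 180, 185, 184, 243, 245, 255, 141, 52, 59, 54, 44]Traceback (most recent call last):
  File "<stdin>", line 12, in <module>
  File "fl2.py", line 13, in silh
    k=np.where(y>th)[0]; l,q=k[0],k[-1]
                             ~^^^
IndexError: index 0 is out of bounds for axis 0 with size 0
```

View pics/g30.png

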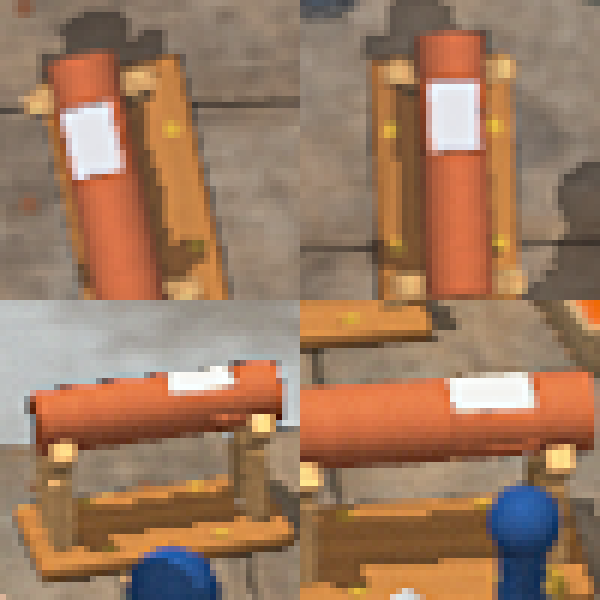

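```bash
python3 - <<'E'
from side import *
s=cv2.imread('pics/s29.png');t=cv2.imread('pics/t29.png')
c=np.array([.597,-.1002,.075]);y=.006
print('area',np.round(white(t,c,y,phi=0),2))
r=sidefit(s,c,y,0); print([tuple(round(float(x),2) for x in q) for q in r]); u=r[3][0]
for ph in(-10,-5,0,5,10): print(ph,np.round(model(c,y,ph,u),2),np.round(flat_uv(c,y,ph,'top'),2))
print([int(x.sum()) for x in s[251:261,u]],[int(x) for x in s[238:252,u,0]],u)
for r0 in (178,180,203,207,211): print(r0,[int(x) for x in cv2.cvtColor(t,cv2.COLOR_BGR2LAB)[r0,294:314,1]])
print([int(x) for x in t[188,294:314,0]])
E
```

```text
area [303.15 186.73  90.28]
[(301.0, 242.4, 248.59), (302.0, 242.16, 248.59), (303.0, 242.05, 248.57), (304.0, 242.1, 248.51), (305.0, 241.3, 247.94), (306.0, 241.29, 247.91), (307.0, 241.28, 247.95)]
-10 [243.56 247.72 243.12 257.02] [303.47 188.7 ]
-5 [243.38 248.3  243.12 257.02] [303.83 188.68]
0 [243.24 248.9  243.12 257.02] [304.19 188.67]
5 [243.16 249.51 243.12 257.02] [304.55 188.66]
10 [243.13 250.12 243.12 257.02] [304.91 188.65]
[339, 298, 256, 243, 189, 306, 425, 431, 407, 412] [109, 106, 98, 94, 132, 250, 244, 240, 243, 255, 158, 62, 65, 59] 304
178 [140, 140, 137, 142, 152, 156, 159, 161, 164, 164, 164, 164, 162, 160, 147, 138, 139, 133, 133, 140]
180 [137, 141, 139, 140, 152, 158, 161, 164, 166, 167, 167, 166, 164, 161, 150, 138, 139, 133, 135, 139]
203 [145, 139, 140, 138, 144, 153, 157, 160, 162, 164, 165, 165, 165, 162, 160, 152, 145, 147, 149, 147]
207 [142, 140, 141, 139, 143, 153, 158, 160, 162, 165, 165, 166, 164, 162, 160, 151, 135, 137, 145, 147]
211 [141, 142, 140, 139, 141, 151, 157, 159, 162, 164, 166, 166, 164, 164, 161, 156, 147, 148, 150, 149]
[52, 55, 52, 46, 34, 156, 235, 240, 235, 234, 235, 236, 245, 210, 76, 52, 68, 70, 69, 94]
```

```bash
python3 - <<'E'
from h import *
t=cv2.imread('pics/t29.png');t6=cv2.imread('pics/t6.png')
for n,im in(('29',t),('6',t6)):
  for r in (185,188,203,207): print(n,r,' '.join('%d,%d,%d'%tuple(x) for x in im[r,295:313]))
for r in (216,219,235): print('L',r,' '.join('%d,%d,%d'%tuple(x) for x in t[r,157:181]))
E
```

```text
29 185 57,88,127 54,86,123 48,73,113 39,65,138 155,163,209 234,231,234 239,232,230 235,230,229 234,229,228 234,229,228 237,231,230 246,239,231 201,195,220 47,85,169 70,118,178 74,134,202 72,132,199 71,126,186
29 188 55,84,123 52,85,122 46,71,107 34,60,124 156,164,204 235,232,234 240,233,230 235,229,228 234,229,229 235,229,228 236,231,229 245,237,230 210,206,228 76,105,179 52,150,196 68,194,235 70,158,214 69,131,201
29 203 50,82,118 51,85,124 48,78,110 49,68,111 55,80,146 62,95,173 65,100,188 69,108,203 71,113,213 72,116,219 71,115,218 71,110,211 69,106,199 62,94,179 58,86,150 65,116,173 71,137,204 69,137,208
29 207 52,83,120 49,82,122 50,84,120 49,73,115 53,75,139 59,90,169 66,100,187 66,105,199 71,111,213 73,117,221 72,115,220 69,111,212 65,106,200 63,95,181 55,79,141 54,121,158 66,162,213 72,151,216
6 185 61,94,134 59,93,132 55,78,113 55,72,130 55,87,173 125,147,218 232,230,238 248,241,236 242,237,235 241,236,235 241,236,235 243,238,236 252,245,238 211,204,221 51,112,194 75,139,209 76,137,207 76,132,196
6 188 58,90,130 59,92,131 52,76,110 54,72,126 58,88,173 77,103,178 213,208,220 
[... 637 characters left out ...]
29,228 241,234,229 227,223,231 135,154,222 46,84,173 45,64,111 48,72,100 49,75,108 64,110,165 73,135,206 72,132,202 70,160,216 64,185,227 64,169,218 73,146,209
L 219 110,121,133 92,119,152 54,105,156 37,80,154 195,188,211 248,240,234 236,231,229 235,229,229 234,229,228 233,228,227 235,230,228 245,238,232 206,200,215 65,93,167 46,71,140 47,71,113 50,75,108 60,102,152 72,132,197 73,137,204 74,135,202 70,131,197 71,132,197 72,133,198
L 235 105,119,136 106,121,136 108,123,135 114,125,137 99,116,137 67,112,162 62,107,166 60,90,158 68,99,186 68,106,200 70,113,209 74,116,217 74,117,219 72,114,215 71,111,208 68,105,197 63,96,178 59,86,158 51,71,120 46,71,101 51,80,115 61,109,164 61,109,164 47,74,109
```

```bash
cat > thick.py <<'E'
from side import *
def thick(s,c,y,us,W=241,wall=False):
    o=[]
    for u in us:
        m=model(c,y,0,u); v0=int(round(m[0]+2)); col=s[:,u,0].astype(float)
        T=np.median(col[v0+6:v0+8]) if 0 else np.mean(col[v0+6:v0+8]); bg=np.mean(col[v0-8:v0-5])
        mid=v0
        up=sum((col[v]-bg)/(W-bg) for v in range(v0-4,mid)); dn=sum((col[v]-T)/(W-T) for v in range(mid,v0+6))
        o.append((up+dn, mid-.5-up, mid-.5+dn))
    return np.array(o)
E
python3 - <<'E'
from thick import *
np.set_printoptions(precision=2,suppress=True,linewidth=150)
c=np.array([.597,-.1002,.075]);y=.006
for f,us in(('s6',range(299,309)),('s29',range(300,309))):
    s=cv2.imread(f'pics/{f}.png'); o=thick(s,c,y,us); print(f,o[:,0],np.median(o[:,0]),o[:,0].mean())
for ph in(-10,-5,0,5,10,15,20): m=model(c,y,ph,304);print(ph,round(m[1]-m[0],2),end=' ')
print()
s=cv2.imread('pics/s29.png');c=np.array([.5201,.2990,.075]);y=np.radians(9.5)
o=thick(s,c,y,range(258,266),W=245); print('L',o[:,0],o[:,0].mean())
for ph in(-10,-5,0,5,10): m=model(c,y,ph,261);print(ph,round(m[1]-m[0],2),end=' ')
E
```

```text
s6 [2.99 7.64 7.81 7.82 7.84 7.59 7.67 7.85 7.97 7.95] 7.816818328371429 7.313510819986649
s29 [4.84 5.85 6.18 6.14 5.87 5.81 5.94 6.07 6.03] 5.93741134751773 5.858970168279522
-10 4.16 -5 4.93 0 5.66 5 6.35 10 6.99 15 7.58 20 8.11 
L [4.08 4.74 4.49 4.22 4.55 4.   3.96 4.52] 4.31765629214054
-10 2.36 -5 3.01 0 3.63 5 4.23 10 4.79
```

```bash
python3 - <<'E'
from h import *
s0=cv2.imread('pics/side0.png');s=cv2.imread('pics/s29.png');t0=cv2.imread('pics/top0.png');t=cv2.imread('pics/t29.png')
f=lambda i:cv2.resize(i,(290,290),interpolation=cv2.INTER_CUBIC)
cv2.imwrite('pics/g31.png',np.vstack([np.hstack([f(a[255:315,280:340]) for a in(s0,s)]),np.hstack([f(a[165:225,370:430]) for a in(t0,t)])]))
# blue ball centroid
for a,b,(x,y,w,h) in((s0,s,(295,255,35,40)),(t0,t,(390,175,30,30))):
    for im in(a,b):
        hsv=cv2.cvtColor(im[y:y+h,x:x+w],cv2.COLOR_BGR2HSV); m=cv2.inRange(hsv,(105,150,60),(130,255,255)); yy,xx=np.nonzero(m); print(xx.mean()+x,yy.mean()+y,len(xx))
d=cv2.absdiff(t0,t).max(2); print(arm.observe()['clock'],arm.observe()['width'])
for nm,(x,y,w,h) in dict(stamp=(212,245,16,16),tumbler=(318,145,26,24),jar=(270,146,24,24),cup=(346,253,26,28),tiles=(150,262,64,28)).items(): print(nm,d[y:y+h,x:x+w].mean())
E
```

```text
311.1926605504587 274.8256880733945 218
311.59447004608296 274.258064516129 217
405.9268292682927 190.6829268292683 41
405.6511627906977 190.4418604651163 43
46.075 0.49217871937883334
stamp 4.01953125
tumbler 3.293269230769231
jar 3.095486111111111
cup 14.899725274725276
tiles 48.369419642857146
```

View pics/g31.png

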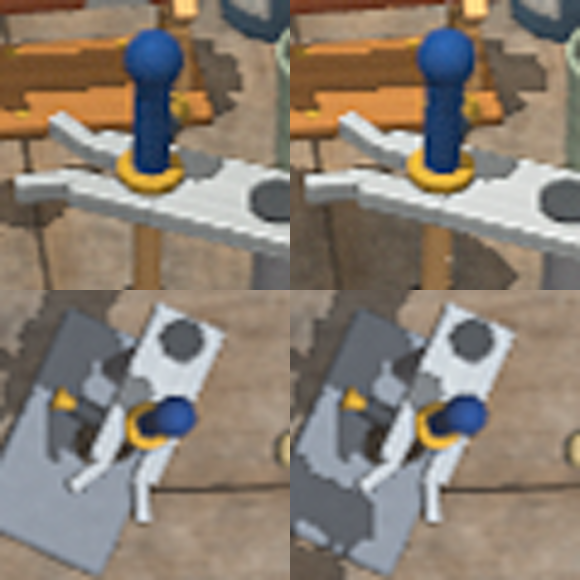

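```bash
python3 - <<'E'
from cell import arm
print(arm.sign_off())
E
```

```text
the job is handed in; nothing more can be done
None
```

The job was handed in at about 46 s of the 210 s allowed. The hand-in gives no verdict.

**Rolls:** Two rolls were there, and I turned both so their white flats face up; the third cradle was empty.
- **Left roll:** it reads about -2° by edge measurements in both pictures. An automatic side-picture reading came out higher, at about +5°, but the pale wall behind the flat spoils it.
- **Right roll:** the side picture gave about +2° to +4°, the top picture about -3° to -8°. The limit is 8.6°, so the worst top-picture reading is close to it. I took the true angle to be near 0° and did not turn it again.

**Brush:** I took the smaller brush out of the clip. All three strokes ran from about 13 mm above the cup's underside up to about 63 mm. These heights come from the arm's position and the brush length. I then slid the brush back in, let it down on its collar and let go. In the last pictures it stands upright within 0.6 pixel of where it began (roughly 1–2 mm). The gripper would not close to the handle's stated 16 mm at the marked height, so I gripped about 6 mm lower. The opening did not change, so the brush did not slip.

**Cup and other things:** The cup is upright, and the stamp, tumbler and jar match the first picture. The tiles' part of the picture did differ. I put that down to the arm's shadow there at the start, and I saw no move. The arm touched nothing when I handed in.

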